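# Demagnetise a row of watch heads with the hold-to-run dial

### The arm

A 7-joint arm with a two-finger parallel gripper is mounted at the origin on the work surface. World frame = base frame: x ahead of the robot, y to its left, z up, the work surface at z = 0. Lengths are in m, angles in rad, forces in N, time in s.
With the tool pointing down it reaches from about 0.4 to 0.875 m from the base axis. Payload 4.4 kg.
Tool frame: the origin (TCP) lies at the very end of the fingers, on their centre line; the grasp point (between the pads) lies 19 mm behind it (env.grasp_offset is the distance from the TCP to the grasp point, in m); z points along the fingers, x is the direction in which the jaws open and shut, and the axes are right-handed (so a half turn about z gives the same grasp; the last joint's range is limited). The gripper opens to 85 mm and grips with 20 to 120 N. Pads are 22 mm wide; open, the fingers measure 114 mm over their backs; the gripper's body (76 mm by 85 mm) begins 54 mm behind the grasp point. The pads swing forward as they close: fully open they stand 13 mm farther back than shut.
Start: joints at [1.224, 0.628, 0.038, 1.517, -0.027, 0.996, -0.02], TCP at [0.18, -0.625, 0.231] pointing down, gripper open.
Joint ranges: [-3.06, 3.06], [-0.37, 2.12], [-1.25, 1.32], [0.18, 2.47], [-1.1, 4.24], [0.23, 1.98], [-2.94, 2.94]. Speed limits (rad/s): [2.57, 2.57, 3.14, 3.14, 3.14, 3.14, 3.14].

### API

Orientations are given as a rotation vector (axis times angle).
In Python, from station import env, capture, camera_params gives the robot as it stands. The module is installed in compiled form; this text tells all that it offers.
- The arm moves only by the shell command python3 -m crank 'ROWS' [FORCE]. ROWS is JSON, a list of rows, each a list of 7 numbers: the shift along the tool's x, y, z in cm, then the turn, a rotation vector about the tool's x, y, z in degrees, then the closure, from -1 (fully open) to 1 (shut). In form: [[tx, ty, tz, wx, wy, wz, claw], ...]. A call has 1 to 8 rows; each row shifts and turns the pose as measured when the row begins, along the tool's axes as they then stand; what a row does not reach is not made up. A row lasts 1/8 s, in which the tool goes at most 62.5 mm and 10.7 degrees, less where a joint would pass 70% of its speed; a pose out of reach is approached as far as the arm can. A call with a gripper value outside its range is refused whole. The fingers move at their own pace and stop on an object; FORCE is the grip in N (left out, the last holds). Time passes only in rows, so rows that do not move let the fingers close. It gives the time, the measured TCP pose, the force and the opening at its end, in the units of the state.
- env.state(): the state, without advancing time (a new reading comes with each control period).
- capture(name): name is "scene" or "top" or "wrist"; returns the picture (480x640x3 uint8, red, green, blue); there is no depth.
- camera_params(name): a dict with "mtx" (3x3 intrinsics, pixels), "extrinsics" (4x4, takes a point from camera to world coordinates). Camera axes: x right, y down, z forward; pixel columns grow to the right and rows downward; lengths in m; the calibration is good to about 2 mm. A picture is of the moment at which its call begins: read the wrist's pose just before it. camera_params takes no time and is no camera call; for the wrist camera it gives the pose at the moment of the call.
- env.sign_off(): hands the job in, once; it reports no verdict.
The state is a dict: "time_s": time; "joints": joint angles; "joint_vel": joint speeds; "joint_torque": joint torques, N m; "position": TCP position; "tcp_rot": TCP orientation; "ft_force": force on the tool from outside, world axes, zero at the start; "wrist_torque": the same for the moment, N m; "grip_width": opening from 0.0 (shut) to 1.0 (fully open).
Only numpy, scipy, OpenCV 4.12 (cv2) and the standard library are available. Lean on these libraries where they do the work, as an engineer would, in place of code of your own. Each camera call takes 0.05 s, during which the arm holds its last target.

### The job

Set the three watch heads face up in a neat row on the demagnetiser tray, one centred in each yellow ring, in any order, with their end pieces pointing across the tray like the yellow ticks (either way round); set them down, do not drop them. Only when all three are in place, press the red crossbar of the control unit's spring-return dial down past the first two clicks to the third click, not beyond it, and finish still holding it there. Leave the other things on the bench where they are.

Things in the scene. Friction and masses are not known exactly. Their poses are not given: they have to be found in the camera images.
- watch_a_center (a point): bright steel, white-faced watch head without strap, face up, about 70 g: round case 38 mm across, 10 mm high, with a solid end piece 20 mm wide, 8 mm high at twelve and at six o'clock, 46 mm over their flat ends. The point is its centre, 5 mm above its underside; x runs through the two end pieces, z out of the face. The small crown at -y is only for show
- watch_b_center (a point): brass, red-faced watch head without strap, face up, about 70 g: round case 38 mm across, 10 mm high, with a solid end piece 20 mm wide, 8 mm high at twelve and at six o'clock, 46 mm over their flat ends. The point is its centre, 5 mm above its underside; x runs through the two end pieces, z out of the face. The small crown at -y is only for show
- watch_c_center (a point): dark steel, green-faced watch head without strap, face up, about 70 g: round case 38 mm across, 10 mm high, with a solid end piece 20 mm wide, 8 mm high at twelve and at six o'clock, 46 mm over their flat ends. The point is its centre, 5 mm above its underside; x runs through the two end pieces, z out of the face. The small crown at -y is only for show
- spot1 (a point): centre of the first (left, +y end) yellow ring (58 mm across) painted on the black demagnetiser tray, a fixed flat plate 90 x 210 mm, 12 mm high, without rim; the point lies on its top surface. x runs across the tray (short yellow ticks at each ring show it), y along the row; rings 64 mm apart
- spot2 (a point): centre of the middle yellow ring (58 mm across) painted on the black demagnetiser tray, a fixed flat plate 90 x 210 mm, 12 mm high, without rim; the point lies on its top surface. x runs across the tray (short yellow ticks at each ring show it), y along the row; rings 64 mm apart
- spot3 (a point): centre of the last (right, -y end) yellow ring (58 mm across) painted on the black demagnetiser tray, a fixed flat plate 90 x 210 mm, 12 mm high, without rim; the point lies on its top surface. x runs across the tray (short yellow ticks at each ring show it), y along the row; rings 64 mm apart
- pivot (a point): the dial's axle on the fixed green control unit, 100 mm above the bench; it runs along this point's y axis, and the lever points to this point's -x (roughly towards the robot). Housing from 35 mm in front of the axle to 110 mm behind it, 120 mm wide, 85 mm high; the aluminium dial, 72 mm across, and steel bearings rise above it to 136 mm
- bar (a point): centre of the red crossbar on the end of the dial's lever: 16 mm thick, 60 mm long along the axle's direction, 110 mm from the axle, with free space in front, below and at both sides. 145 mm above the bench at rest, 100 mm with the lever level, 55 mm at the third click. Pressing down takes about 4 N at first, 9 N at the third click, and some 2 N more over the ridges
- dial (a joint): turn of the dial, rad: 0 at rest (lever 0.42 rad above level), grows as the bar is pressed down (lever angle above level = 0.42 - value). Click notches at 0.28, 0.56, 0.84 (third), each after a ridge at 0.14, 0.42, 0.70; one more ridge at 0.98 and the stop at 1.12 are too far. Hold it at 0.84, within 0.11. The spring returns it to 0 through all notches when let go
- loupe: bystander, to be left alone: black eye loupe, 34 mm across, 30 mm high, standing; origin at its underside
- holder: bystander, to be left alone: brass movement ring, 44 mm across, 12 mm high; origin at its underside
- oil: bystander, to be left alone: small amber jar, 36 mm across, 50 mm high; origin at its underside
- dish: bystander, to be left alone: white bowl, 70 mm across, 20 mm high; origin at its underside
- driver: bystander, to be left alone: screwdriver lying on the bench, 130 mm long; origin at its underside
- brush: bystander, to be left alone: brush lying on the bench, 140 mm long; origin at its underside
- watch_a: the same watch head as watch_a_center, its origin at the centre of the underside
- watch_b: the same watch head as watch_b_center, its origin at the centre of the underside
- watch_c: the same watch head as watch_c_center, its origin at the centre of the underside
Mind the look-alikes: they are no part of the job. What is meant by the part that bears spot1 is not blue or turquoise, and is the larger of those in its own colour.

How it is judged:
By the outcome, as a careful person would: the job done as asked, in the order asked, and still so for the second after the job is handed in, while the arm keeps its last pose, push and grip.
It also fails if it takes over 72 s, if anything falls off the work surface, if the arm or the gripper's body presses on something with over 40 N, if the wrist force passes 120 N, or if a joint passes its speed limit or range.

## Working session

There is one attempt and no reset: what is moved stays moved. The work goes in short steps, Python scripts to look and compute and a shell command to move; the robot and the scene stay as the last step left them, time stands still between calls to the robot, and variables do not carry over. Pictures are saved under pics/ and viewed, and the job is handed in when it is done.

```bash
mkdir -p pics
python3 - <<'E'
from station import env, capture, camera_params
import cv2
for n in ("scene","top","wrist"):
    p=camera_params(n); print(n,p["mtx"].round(1).tolist(),p["extrinsics"].round(3).tolist())
    cv2.imwrite(f"pics/{n}0.png",capture(n)[:,:,::-1])
s=env.state(); print(s, env.grasp_offset)
E
```

```text
scene [[557.1, 0.0, 314.6], [0.0, 557.1, 240.8], [0.0, 0.0, 1.0]] [[-0.104, 0.559, -0.823, 1.698], [0.995, 0.052, -0.09, 0.132], [-0.008, -0.828, -0.561, 0.902], [0.0, 0.0, 0.0, 1.0]]
top [[581.1, 0.0, 312.1], [0.0, 581.1, 243.6], [0.0, 0.0, 1.0]] [[-0.022, -0.986, 0.164, 0.278], [-1.0, 0.025, 0.015, -0.026], [-0.019, -0.163, -0.986, 1.873], [0.0, 0.0, 0.0, 1.0]]
wrist [[378.9, 0.0, 320.6], [0.0, 378.9, 241.9], [0.0, 0.0, 1.0]] [[0.277, -0.916, -0.29, 0.255], [-0.961, -0.265, -0.081, -0.603], [-0.003, 0.301, -0.954, 0.372], [0.0, 0.0, 0.0, 1.0]]
{'time_s': 0.15, 'joints': array([ 1.22421608,  0.6291743 ,  0.03844284,  1.51811703, -0.02696774,
        0.99629231, -0.01998705]), 'joint_vel': array([-0.00022262, -0.00300614,  0.00034284, -0.00418549, -0.00038367,
        0.0006888 , -0.00049465]), 'joint_torque': array([ 1.90104140e-03, -5.63799727e+01,  1.22706492e+00, -1.93652970e+01,
        1.08947034e-02,  7.35022710e-03,  3.69169697e-06]), 'position': array([ 0.18001545, -0.62409144,  0.23058071]), 'tcp_rot': array([-2.50977706e+00,  1.88817925e+00,  1.87898136e-03]), 'ft_force': array([ 0.32699047, -0.99464319,  1.0676194 ]), 'wrist_torque': array([ 0.04522715, -0.00736661, -0.04770712]), 'grip_width': 1.0040764967441036} 0.0187
```

View pics/top0.png

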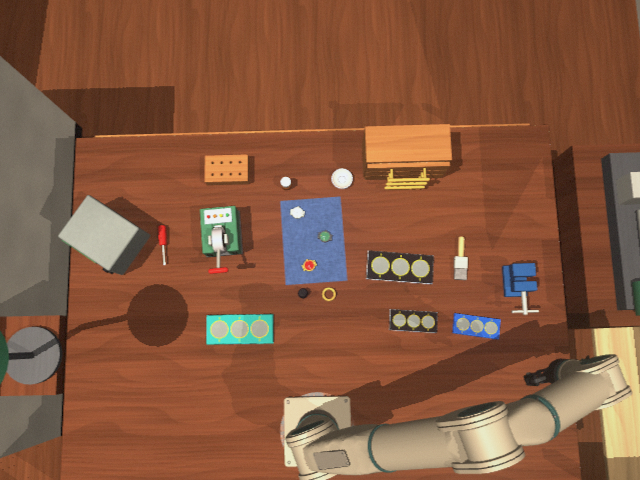

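View pics/scene0.png

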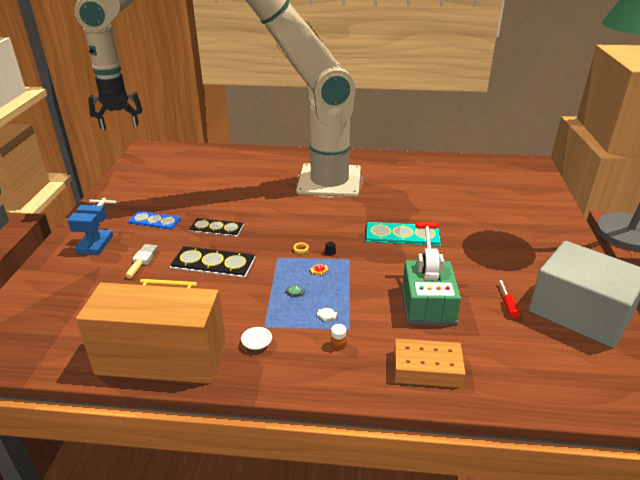

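View pics/wrist0.png

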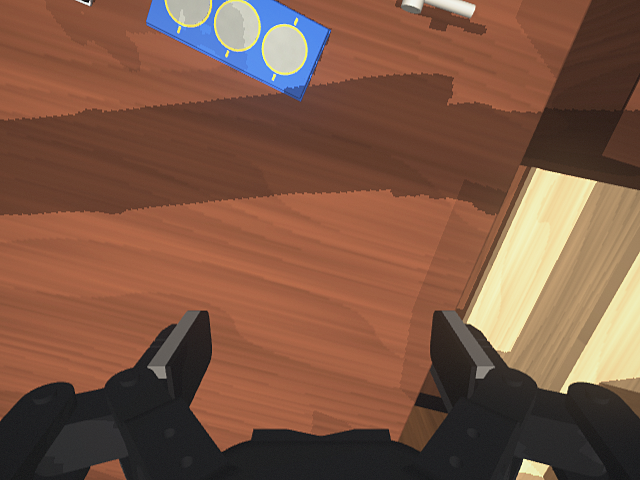

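The top view shows the larger black tray at about (400,267). The white, green and red watches are at (298,212), (325,237) and (309,266), and the green unit with its red bar is at (219,235–270). The small black, blue and teal trays are look-alikes.

```bash
cat > h.py <<'E'
import numpy as np, cv2
from station import env, capture, camera_params
from scipy.spatial.transform import Rotation as R
def cast(p,uv,z):
    K=p["mtx"];T=p["extrinsics"]
    uv=np.atleast_2d(np.array(uv,float))
    d=np.c_[(uv[:,0]-K[0,2])/K[0,0],(uv[:,1]-K[1,2])/K[1,1],np.ones(len(uv))]@T[:3,:3].T
    o=T[:3,3]
    return o+d*((z-o[2])/d[:,2])[:,None]
def proj(p,X):
    T=np.linalg.inv(p["extrinsics"]);c=np.atleast_2d(X)@T[:3,:3].T+T[:3,3]
    u=c@p["mtx"].T; return u[:,:2]/u[:,2:]
def delta(pos,yaw,pr=True):
    """rows info: from current pose to tool-down at pos with tool x axis at world angle yaw (mod pi)"""
    s=env.state(); Rc=R.from_rotvec(s["tcp_rot"])
    best=None
    for k in (0,np.pi):
        Rt=R.from_matrix(np.array([[np.cos(yaw+k),np.sin(yaw+k),0],[np.sin(yaw+k),-np.cos(yaw+k),0],[0,0,-1]]).T.copy() if False else np.column_stack([[np.cos(yaw+k),np.sin(yaw+k),0],[np.sin(yaw+k),-np.cos(yaw+k),0],[0,0,-1]]))
        w=(Rc.inv()*Rt).as_rotvec(degrees=True)
        if best is None or np.linalg.norm(w)<np.linalg.norm(best): best=w
    t=Rc.inv().apply(np.array(pos)-s["position"])*100
    print("t",s["time_s"],"pos",s["position"].round(4),"shift cm",t.round(2),"turn deg",best.round(2),"j7",s["joints"][6].round(2),"grip",round(s["grip_width"],3),"F",s["ft_force"].round(1))
E
python3 - <<'E'
from h import *
p=camera_params("top")
im=cv2.imread("pics/top0.png")
z=dict(w=.01,)
for n,uv,h in [("a",(298,212),.01),("b",(309,266),.01),("c",(325,237),.01),("s1",(381,265),.012),("s2",(401,267),.012),("s3",(421,268),.012),("bar",(219,270),.145),("loupe",(303,293),.03),("holder",(329,294),.012)]:
    print(n,cast(p,uv,h).round(3))
c=im[180:330,190:450]; cv2.imwrite("pics/topc.png",cv2.resize(c,None,fx=3,fy=3,interpolation=2))
delta([0.58,0.0,0.30],0)
E
```

```text
a [[0.693 0.047 0.01 ]]
b [[0.514 0.014 0.01 ]]
c [[ 0.607 -0.04   0.01 ]]
s1 [[ 0.511 -0.218  0.012]]
s2 [[ 0.503 -0.282  0.012]]
s3 [[ 0.498 -0.346  0.012]]
bar [[0.491 0.282 0.145]]
loupe [[0.425 0.035 0.03 ]]
holder [[ 0.422 -0.048  0.012]]
t 0.15 pos [ 0.18   -0.6241  0.2306] shift cm [-48.89 -55.73  -6.87] turn deg [-5.000e-02  7.000e-02 -7.391e+01] j7 -0.02 grip 1.004 F [ 0.3 -1.   1.1]
```

View pics/topc.png

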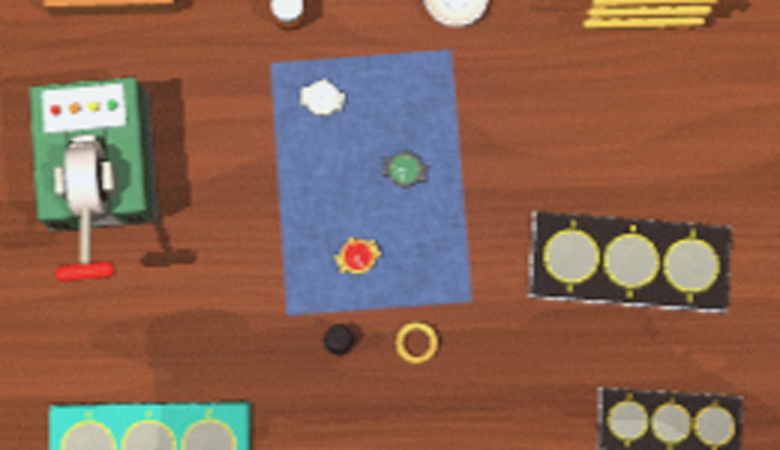

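```bash
python3 -c "
from h import *
delta([0.50,-0.28,0.23],np.radians(-6))"
```

```text
t 0.15 pos [ 0.18   -0.6241  0.2306] shift cm [-24.19 -40.28   0.09] turn deg [-5.000e-02  8.000e-02 -6.791e+01] j7 -0.02 grip 1.004 F [ 0.3 -1.   1.1]
```

```bash
python3 -m crank '[[-3,-5,0,0,0,0,-1],[-3,-5,0,0,0,0,-1],[-3,-5,0,0,0,0,-1],[-3,-5,0,0,0,0,-1],[-3,-5,0,0,0,0,-1],[-3,-5,0,0,0,0,-1],[-3,-5,0,0,0,0,-1],[-3,-5,0,0,0,0,-1]]' 40; python3 -c "
from h import *
delta([0.50,-0.28,0.23],np.radians(-6))"
```

```text
time_s: 1.15
position: [0.5032, -0.2786, 0.2276]
tcp_rot: [2.497, -1.903, -0.004]
ft_force: [0.4, -1.2, 0.2]
grip_width: 1.002
t 1.15 pos [ 0.5032 -0.2786  0.2276] shift cm [ 0.05  0.35 -0.24] turn deg [  0.16   0.16 -68.62] j7 -0.83 grip 1.002 F [ 0.4 -1.2  0.2]
```

```bash
python3 -m crank '[[0,0,0,0,0,-9.8,-1],[0,0,0,0,0,-9.8,-1],[0,0,0,0,0,-9.8,-1],[0,0,0,0,0,-9.8,-1],[0,0,0,0,0,-9.8,-1],[0,0,0,0,0,-9.8,-1],[0,0,0,0,0,-9.8,-1],[0,0,0,0,0,0,-1]]'
python3 - <<'E'
from h import *
delta([0.50,-0.28,0.23],np.radians(-6))
p=camera_params("wrist"); im=capture("wrist")[:,:,::-1]; cv2.imwrite("pics/w1.png",im)
np.save("w1.npy",p["extrinsics"])
E
```

```text
time_s: 2.15
position: [0.5073, -0.2693, 0.2252]
tcp_rot: [-3.136, 0.083, 0.009]
ft_force: [-0.2, 0.0, -0.8]
grip_width: 0.998
t 2.15 pos [ 0.5073 -0.2693  0.2252] shift cm [-0.68  1.1  -0.49] turn deg [-0.25  0.36  2.98] j7 0.19 grip 0.998 F [-0.2  0.  -0.8]
```

View pics/w1.png

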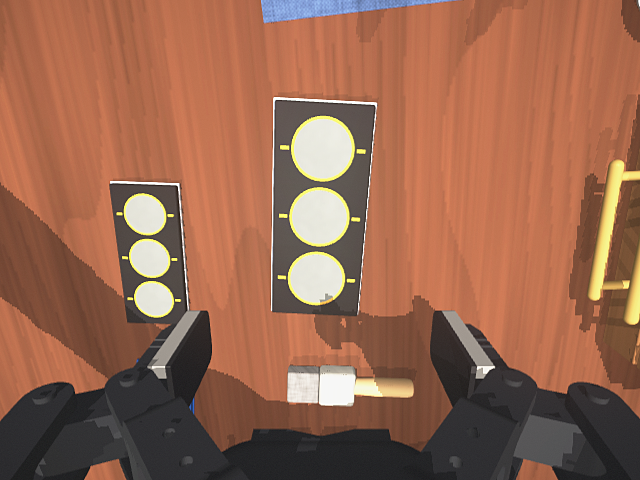

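The wrist view shows the large black tray, with its rings at about (323,148), (319,217) and (316,278) and ticks at both sides of each ring. The smaller tray is on the left.

```bash
cat >> h.py <<'E'
def rings(im,p,z=0.012,pr=True):
    """fit the three big rings: light disc+yellow inside black tray"""
    hsv=cv2.cvtColor(im,cv2.COLOR_BGR2HSV)
    m=cv2.inRange(hsv,(22,90,110),(38,255,255))
    out=[]
    cs,_=cv2.findContours(m,cv2.RETR_EXTERNAL,cv2.CHAIN_APPROX_NONE)
    for c in cs:
        if len(c)<40: continue
        q=c[:,0,:].astype(float)
        X=cast(p,q,z)[:,:2]
        if np.ptp(X,axis=0).max()>0.11: continue
        # circle fit with outlier rejection (ticks)
        k=np.ones(len(X),bool)
        for _ in range(6):
            A=np.c_[2*X[k],np.ones(k.sum())]; s=np.linalg.lstsq(A,(X[k]**2).sum(1),rcond=None)[0]
            r=np.sqrt(s[2]+s[0]**2+s[1]**2); d=np.abs(np.hypot(*(X-s[:2]).T)-r); k=d<max(0.0015,np.median(d)*1.5)
        out.append((s[0],s[1],r,k.sum()))
    return out
E
python3 - <<'E'
from h import *
p=camera_params("wrist"); p["extrinsics"]=np.load("w1.npy")
im=cv2.imread("pics/w1.png")
for o in rings(im,p): print(np.round(o,4))
hsv=cv2.cvtColor(im,cv2.COLOR_BGR2HSV)
m=cv2.inRange(hsv,(22,90,110),(38,255,255))
n,l,st,ce=cv2.connectedComponentsWithStats(m)
for i in range(1,n):
    if st[i,4]>8: print(st[i],ce[i].round(1),cast(p,ce[i],.012).round(4)[0])
E
```

```text
[ 3.292e-01 -3.563e-01  2.040e-02  1.070e+02]
[ 8.18e-01 -3.78e-01  2.34e-02  8.40e+01]
[ 4.980e-01 -3.418e-01  2.810e-02  2.580e+02]
[ 3.331e-01 -3.116e-01  2.050e-02  1.160e+02]
[ 3.368e-01 -2.669e-01  2.050e-02  1.220e+02]
[ 5.045e-01 -2.784e-01  2.900e-02  1.700e+02]
[ 5.111e-01 -2.148e-01  2.890e-02  1.830e+02]
[291 116  64  66 616] [322.7 147.8] [ 0.5113 -0.2138  0.012 ]
[280 145   9   5  45] [284. 147.] [ 0.4762 -0.2112  0.012 ]
[356 149  10   5  48] [360.7 151. ] [ 0.5458 -0.2184  0.012 ]
[ 591  161   49  139 1417] [609.  223.9] [ 0.7828 -0.2993  0.012 ]
[289 187  61  60 544] [319.3 216.2] [ 0.5049 -0.2774  0.012 ]
[116 193  58  43 338] [144.3 213.9] [ 0.3367 -0.2666  0.012 ]
[279 214   9   4  35] [282.9 215.5] [ 0.4699 -0.2749  0.012 ]
[351 217   9   5  41] [355.2 219. ] [ 0.5392 -0.282   0.012 ]
[129 239  49  39 280] [151.3 257.8] [ 0.3351 -0.3113  0.012 ]
[287 251  58  55 430] [315.6 275.6] [ 0.4977 -0.3386  0.012 ]
[122 256   6   4  20] [124.7 257.2] [ 0.3087 -0.3093  0.012 ]
[628 266  12  58 350] [635.3 302.4] [ 0.8237 -0.3846  0.012 ]
[277 275   9   5  34] [281.3 276.7] [ 0.4631 -0.3381  0.012 ]
[346 279   9   4  33] [350.4 280.5] [ 0.5326 -0.3457  0.012 ]
[134 281  40  37 237] [154.  298.5] [ 0.3296 -0.3556  0.012 ]
[623 282   6   6  32] [625.7 284.4] [ 0.8102 -0.3639  0.012 ]
[127 297   6   4  18] [129.5 298.2] [ 0.3044 -0.354   0.012 ]
[175 299   6   3  18] [177.5 300. ] [ 0.3537 -0.3585  0.012 ]
[356 381  18   1  18] [364.5 381. ] [ 0.5447 -0.4666  0.012 ]
```

```bash
python3 -c "
from h import *
delta([0.60,0.0,0.21],np.radians(0))"
```

```text
t 2.2 pos [ 0.5073 -0.2694  0.2252] shift cm [  7.81 -27.4    1.58] turn deg [-0.25  0.35 -3.1 ] j7 0.19 grip 0.998 F [-0.5 -0.1 -0.4]
```

```bash
python3 -m crank '[[1.6,-5.5,0.3,0,0,0,-1],[1.6,-5.5,0.3,0,0,0,-1],[1.6,-5.5,0.3,0,0,0,-1],[1.6,-5.5,0.3,0,0,0,-1],[1.4,-5.4,0.3,0,0,-3,-1],[0,0,0,0,0,0,-1]]'
python3 - <<'E'
from h import *
p=camera_params("wrist"); im=capture("wrist")[:,:,::-1]; cv2.imwrite("pics/w2.png",im)
np.save("w2.npy",p["extrinsics"])
E
```

```text
time_s: 2.95
position: [0.6056, 0.0054, 0.2092]
tcp_rot: [-3.138, 0.039, 0.008]
ft_force: [0.5, 0.3, 0.5]
grip_width: 1.001
```

View pics/w2.png

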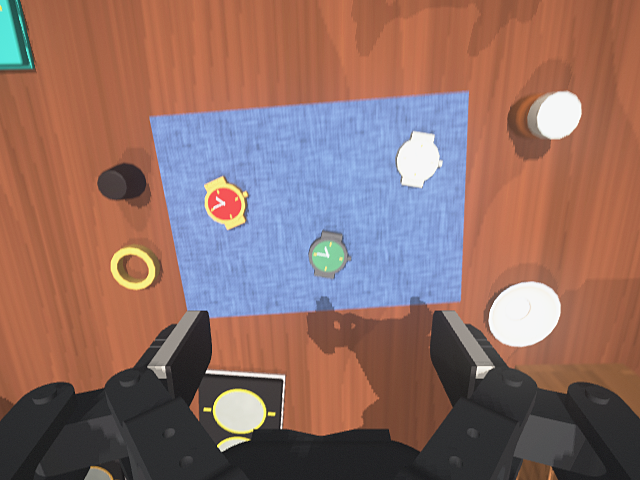

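The white watch is at about (418,160), the green one at (328,255) and the red one at (225,203). All three lie roughly vertical in the image. The loupe and the brass ring are at the left.

```bash
cat >> h.py <<'E'
def watches(im,p,poly,z=0.009,bg="mat"):
    hsv=cv2.cvtColor(im,cv2.COLOR_BGR2HSV)
    mat=cv2.inRange(hsv,(100,60,60),(128,255,255))
    reg=np.zeros(mat.shape,np.uint8); cv2.fillPoly(reg,[np.array(poly,np.int32)],255)
    m=cv2.bitwise_and(cv2.bitwise_not(mat),reg)
    m=cv2.morphologyEx(m,cv2.MORPH_OPEN,np.ones((3,3),np.uint8))
    res=[]
    for c in cv2.findContours(m,cv2.RETR_EXTERNAL,cv2.CHAIN_APPROX_NONE)[0]:
        if cv2.contourArea(c)<300: continue
        res.append(fitw(c,p,z))
    return res,m
def fitw(c,p,z):
    X=cast(p,c[:,0,:],z)[:,:2]
    X_mm=((X-X.mean(0))*1e4).astype(np.float32)
    # axis via minimum bounding extents: rasterise filled outline in metric plane, PCA
    M=cv2.moments(X_mm.reshape(-1,1,2))
    cen=np.array([M["m10"],M["m01"]])/M["m00"]
    ang=0.5*np.arctan2(2*M["mu11"],M["mu20"]-M["mu02"])
    d=X_mm-cen; u=np.array([np.cos(ang),np.sin(ang)]); v=np.array([-u[1],u[0]])
    a=d@u;b=d@v
    mid=(a.max()+a.min())/2
    return dict(c=cen/1e4+X.mean(0),ends=(u*mid+cen)/1e4+X.mean(0),yaw=np.degrees(ang),L=(a.max()-a.min())/1e4,W=(b.max()-b.min())/1e4)
E
python3 - <<'E'
from h import *
p=camera_params("wrist"); p["extrinsics"]=np.load("w2.npy")
im=cv2.imread("pics/w2.png")
r,m=watches(im,p,[(160,122),(462,98),(456,296),(194,308)])
for o in r: print({k:np.round(v,4) for k,v in o.items()})
cv2.imwrite("pics/m2.png",m)
E
```

```text
{'c': array([ 0.611 , -0.0381]), 'ends': array([ 0.6111, -0.0379]), 'yaw': np.float64(79.8256), 'L': np.float64(0.0466), 'W': np.float64(0.0403)}
{'c': array([0.518 , 0.0146]), 'ends': array([0.518 , 0.0146]), 'yaw': np.float64(-71.1282), 'L': np.float64(0.0482), 'W': np.float64(0.0432)}
{'c': array([0.6918, 0.0493]), 'ends': array([0.6918, 0.0493]), 'yaw': np.float64(80.2028), 'L': np.float64(0.0481), 'W': np.float64(0.0422)}
```

View pics/m2.png

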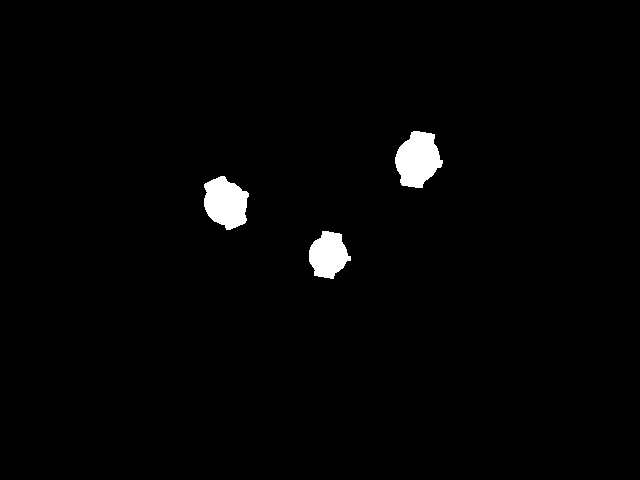

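```bash
python3 -c "
from h import *
delta([0.611,-0.038,0.06],np.radians(79.8))"
python3 -m crank '[[0.5,4.3,0,0,0,-10,-0.4],[0,0,2,0,0,-10,-0.4],[0,0,2,0,0,-10,-0.4],[0,0,2,0,0,-10,-0.4],[0,0,2,0,0,-10,-0.4],[0,0,2,0,0,-10,-0.4],[0,0,2,0,0,-10,-0.4],[0,0,2,0,0,-10,-0.4]]'
python3 - <<'E'
from h import *
delta([0.611,-0.038,0.04],np.radians(79.8))
p=camera_params("wrist"); im=capture("wrist")[:,:,::-1]; cv2.imwrite("pics/w3.png",im)
np.save("w3.npy",p["extrinsics"])
E
```

```text
t 3.0 pos [0.6051 0.0016 0.2091] shift cm [ 0.8   3.94 14.9 ] turn deg [ -0.26   0.26 -81.45] j7 -0.28 grip 0.998 F [-0.6  0.4 -0.2]
time_s: 4.0
position: [0.6053, -0.0635, 0.0656]
tcp_rot: [2.421, 1.99, -0.024]
ft_force: [0.1, -1.0, 0.1]
grip_width: 0.702
t 4.0 pos [ 0.6053 -0.0635  0.0656] shift cm [2.65 0.08 2.52] turn deg [-0.24  0.95 -0.98] j7 0.84 grip 0.702 F [ 0.1 -1.   0.1]
```

View pics/w3.png

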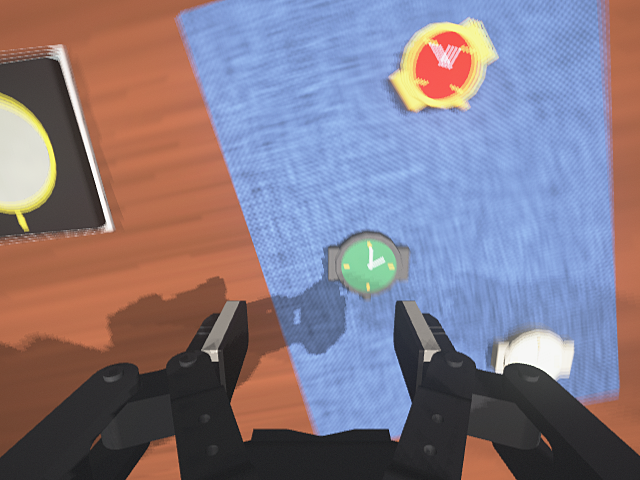

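The green watch is at (369,263), and the fingers sit offset to its left. I'll correct that and look again.

```bash
python3 -m crank '[[2.6,0.1,0,0,0,0,-0.4],[0,0,0,0,0,0,-0.4]]'
cat > look.py <<'E'
import sys
from h import *
p=camera_params("wrist"); im=capture("wrist")[:,:,::-1].copy(); n=sys.argv[1]; cv2.imwrite(f"pics/{n}.png",im); np.save(n+".npy",p["extrinsics"])
E
python3 look.py w4; python3 -c "
from h import *
delta([0.611,-0.038,0.04],np.radians(79.8))"
```

```text
time_s: 4.3
position: [0.6078, -0.0431, 0.0615]
tcp_rot: [2.432, 1.981, -0.036]
ft_force: [0.2, -0.1, -1.4]
grip_width: 0.7
t 4.35 pos [ 0.6074 -0.0458  0.0613] shift cm [0.89 0.22 2.1 ] turn deg [-0.67  1.35 -1.56] j7 0.8 grip 0.699 F [-0.  -1.  -0.3]
```

View pics/w4.png

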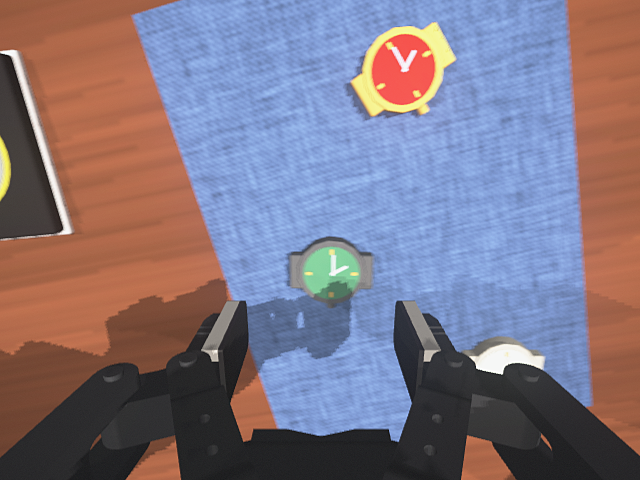

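```bash
cat > meas.py <<'E'
import sys
from h import *
n=sys.argv[1]; x0,y0,x1,y1=map(int,sys.argv[2:6]); z=float(sys.argv[6]) if len(sys.argv)>6 else .009
p=camera_params("wrist"); p["extrinsics"]=np.load(n+".npy"); im=cv2.imread(f"pics/{n}.png")
r,m=watches(im,p,[(x0,y0),(x1,y0),(x1,y1),(x0,y1)],z)
for o in r: print({k:np.round(v,4) for k,v in o.items()})
cv2.imwrite("pics/mm_"+n+".png",m)
E
python3 meas.py w4 270 220 390 318; python3 meas.py w4 340 15 470 130
```

```text
{'c': array([ 0.6099, -0.039 ]), 'ends': array([ 0.6099, -0.039 ]), 'yaw': np.float64(78.6293), 'L': np.float64(0.0458), 'W': np.float64(0.0413)}
{'c': array([0.5176, 0.0136]), 'ends': array([0.5177, 0.0134]), 'yaw': np.float64(-68.7924), 'L': np.float64(0.0478), 'W': np.float64(0.0418)}
```

```bash
python3 -m crank '[[0.75,0.2,1,-0.7,1.3,-1.6,-0.4],[0,0,1,0,0,0,-0.4],[0,0,0,0,0,0,-0.4]]'
python3 -c "
from h import *
delta([0.6102,-0.0385,0.004],np.radians(79.2))"
```

```text
time_s: 4.72
position: [0.6103, -0.0431, 0.0399]
tcp_rot: [2.412, 2.008, -0.002]
ft_force: [0.3, 0.2, 0.4]
grip_width: 0.699
t 4.725 pos [ 0.6103 -0.0431  0.0399] shift cm [ 0.46 -0.1   3.59] turn deg [0.08 0.16 0.36] j7 0.8 grip 0.699 F [0.3 0.2 0.4]
```

```bash
python3 -m crank '[[0.5,-0.1,1,0,0,0,-0.4],[0,0,1,0,0,0,-0.4]]'
python3 -c "
from h import *
delta([0.6102,-0.0385,0.004],np.radians(79.2))"
```

```text
time_s: 4.97
position: [0.6108, -0.0378, 0.0194]
tcp_rot: [2.412, 2.007, -0.0]
ft_force: [-0.6, -0.3, 0.1]
grip_width: 0.699
t 4.975 pos [ 0.6108 -0.0378  0.0194] shift cm [-0.08 -0.05  1.54] turn deg [0.15 0.14 0.31] j7 0.77 grip 0.699 F [-0.6 -0.3  0.1]
```

```bash
python3 -m crank '[[-0.08,-0.05,1,0,0,0,-0.4],[0,0,0.5,0,0,0,-0.4],[0,0,0,0,0,0,-0.4]]'
python3 -c "
from h import *
delta([0.6102,-0.0385,0.003],np.radians(79.2))"; python3 look.py w5
```

```text
time_s: 5.35
position: [0.6093, -0.0384, 0.0019]
tcp_rot: [2.413, 2.008, -0.003]
ft_force: [-0.0, -0.3, -0.5]
grip_width: 0.698
t 5.35 pos [ 0.6093 -0.0384  0.0019] shift cm [ 0.    0.09 -0.11] turn deg [0.03 0.17 0.34] j7 0.76 grip 0.698 F [-0.  -0.3 -0.5]
```

View pics/w5.png

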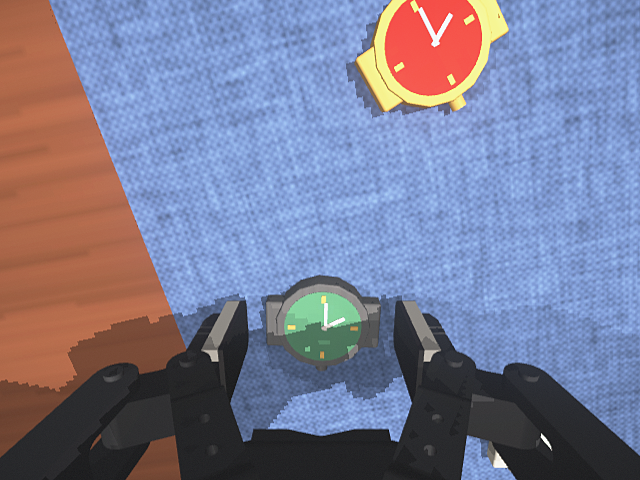

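The watch sits centred between the pads, so I'll close on it.

```bash
python3 -m crank '[[0,0,0,0,0,0,0.4],[0,0,0,0,0,0,0.4],[0,0,0,0,0,0,0.4],[0,0,0,0,0,0,0.4]]' 40; python3 look.py w6
```

```text
time_s: 5.9
position: [0.6103, -0.0385, 0.0034]
tcp_rot: [2.412, 2.007, -0.0]
ft_force: [-0.1, -0.0, -0.4]
grip_width: 0.515
```

View pics/w6.png

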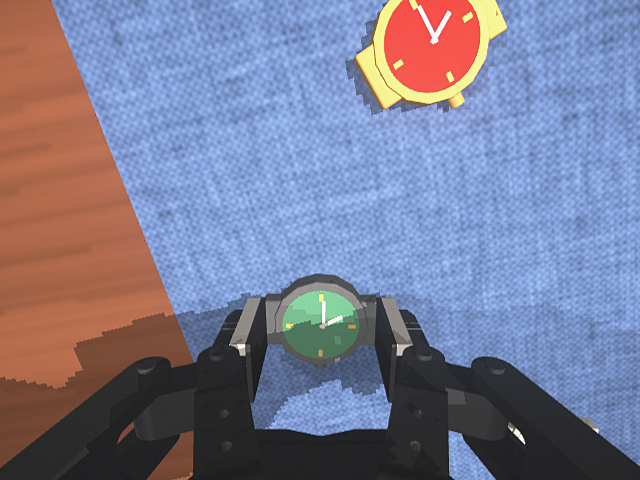

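```bash
python3 -m crank '[[0,0,0,0,0,0,0.4],[0,0,-3,0,0,0,0.4],[0,0,-3,0,0,0,0.4],[0,0,0,0,0,0,0.4]]'; python3 look.py w7;python3 -c "
from h import *
delta([0.498,-0.342,0.06],np.radians(-5.9))"
```

```text
time_s: 6.45
position: [0.6096, -0.0382, 0.064]
tcp_rot: [2.413, 2.008, -0.002]
ft_force: [1.0, -0.2, -0.6]
grip_width: 0.52
t 6.5 pos [ 0.6086 -0.0385  0.0627] shift cm [-31.85  -5.36   0.39] turn deg [ 0.1   0.21 85.43] j7 0.81 grip 0.519 F [-0.1 -0.2 -0.9]
```

View pics/w7.png

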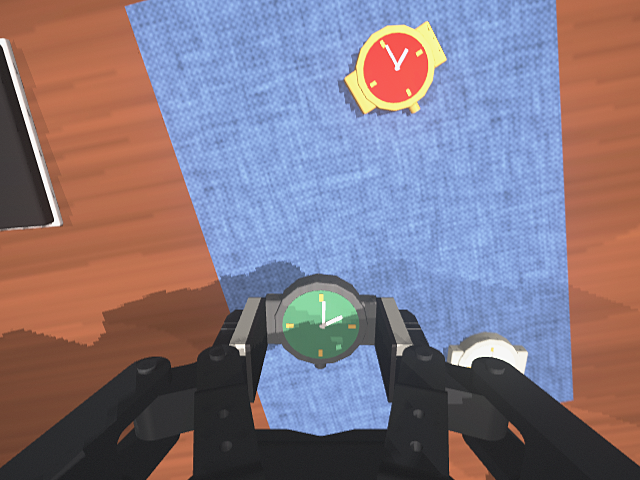

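The green watch is held and lifted.

```bash
python3 -m crank '[[-5,-0.9,0,0,0,0,0.4],[-5.5,-0.9,0,0,0,0,0.4],[-5.5,-0.9,0,0,0,0,0.4],[-5.5,-0.9,0,0,0,0,0.4],[-5.5,-0.9,0,0,0,0,0.4],[-4,-0.8,0,0,0,0,0.4],[0,0,0,0,0,10,0.4],[0,0,0,0,0,10,0.4]]';python3 -m crank '[[0,0,0,0,0,10.5,0.4],[0,0,0,0,0,10.5,0.4],[0,0,0,0,0,10.5,0.4],[0,0,0,0,0,10.5,0.4],[0,0,0,0,0,10.5,0.4],[0,0,0,0,0,10,0.4],[0,0,0,0,0,0,0.4]]'
python3 -c "
from h import *
delta([0.498,-0.342,0.05],np.radians(-5.9))"
```

```text
time_s: 7.5
position: [0.4908, -0.3418, 0.0517]
tcp_rot: [-2.725, -1.54, 0.017]
ft_force: [0.3, 0.5, -1.1]
grip_width: 0.519
time_s: 8.38
position: [0.4834, -0.3402, 0.0416]
tcp_rot: [-3.13, 0.134, 0.048]
ft_force: [-0.1, 0.5, -0.5]
grip_width: 0.517
t 8.375 pos [ 0.4834 -0.3402  0.0416] shift cm [ 1.44  0.05 -0.88] turn deg [-0.41  1.78  0.99] j7 0.19 grip 0.517 F [-0.1  0.5 -0.5]
```

```bash
python3 -m crank '[[1.4,0.05,-0.5,-0.4,1.8,1,0.4],[0.2,0,0,0,0,0,0.4],[0,0,0,0,0,0,0.4]]'
python3 -c "
from h import *
delta([0.498,-0.342,0.016],np.radians(-5.9))"; python3 look.py w8
```

```text
time_s: 8.75
position: [0.5002, -0.342, 0.0454]
tcp_rot: [-3.137, 0.155, -0.002]
ft_force: [-0.1, 0.4, -0.4]
grip_width: 0.518
t 8.75 pos [ 0.5002 -0.342   0.0454] shift cm [-0.23  0.03  2.94] turn deg [-0.03 -0.09  0.25] j7 0.18 grip 0.518 F [-0.1  0.4 -0.4]
```

View pics/w8.png

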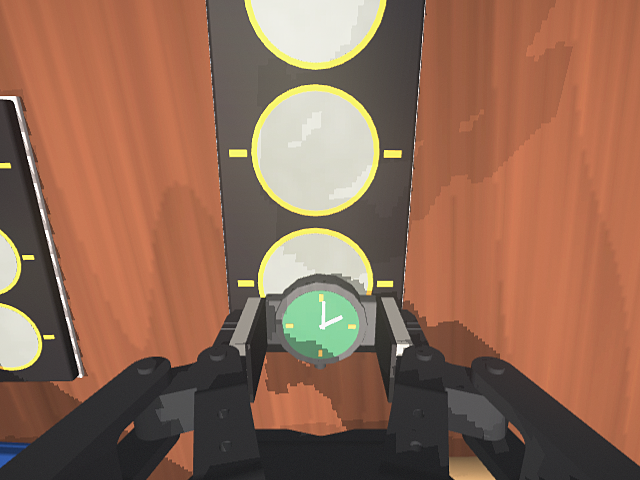

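```bash
cat > chk.py <<'E'
import sys
from h import *
n=sys.argv[1]
p=camera_params("wrist"); p["extrinsics"]=np.load(n+".npy"); im=cv2.imread(f"pics/{n}.png")
for o in rings(im,p): print("ring",np.round(o,4))
s=env.state(); print("tcp",s["position"].round(4))
if len(sys.argv)>3:
    print(cast(p,[float(sys.argv[2]),float(sys.argv[3])],s["position"][2]+float(sys.argv[4])).round(4))
E
python3 chk.py w8 322 325 0.0065
python3 - <<'E'
from h import *
p=camera_params("wrist"); p["extrinsics"]=np.load("w8.npy"); im=cv2.imread("pics/w8.png")
print(cast(p,[[237.5,153.5],[393,153.5],[245.5,283],[385,283.5]],.012).round(4))
hsv=cv2.cvtColor(im,cv2.COLOR_BGR2HSV); m=cv2.inRange(hsv,(50,60,60),(85,255,255))
c=max(cv2.findContours(m,0,1)[0],key=cv2.contourArea);print(cv2.minEnclosingCircle(c))
E
```

```text
ring [ 3.313e-01 -3.563e-01  1.940e-02  2.020e+02]
ring [ 5.329e-01 -3.448e-01  3.400e-03  3.400e+01]
ring [ 4.633e-01 -3.384e-01  3.100e-03  4.200e+01]
ring [ 3.355e-01 -3.123e-01  1.900e-02  1.390e+02]
ring [ 4.980e-01 -3.419e-01  2.760e-02  3.610e+02]
ring [ 5.394e-01 -2.817e-01  3.300e-03  4.100e+01]
ring [ 4.697e-01 -2.757e-01  3.500e-03  3.900e+01]
ring [ 5.046e-01 -2.785e-01  2.880e-02  3.690e+02]
ring [ 5.111e-01 -2.156e-01  2.750e-02  3.790e+02]
tcp [ 0.5003 -0.3419  0.0454]
[[ 0.5013 -0.3431  0.0519]]
[[ 0.4698 -0.2753  0.012 ]
 [ 0.5396 -0.2823  0.012 ]
 [ 0.4634 -0.3384  0.012 ]
 [ 0.533  -0.3456  0.012 ]]
((320.1842041015625, 324.5), 38.213768005371094)
```

```bash
python3 -m crank '[[-0.23,-0.03,1.2,0,0,0,0.4],[0,0,0.8,0,0,0,0.4],[0,0,0,0,0,0,0.4]]'
python3 -c "
from h import *
delta([0.498,-0.3415,0.0145],np.radians(-5.9))"
```

```text
time_s: 9.18
position: [0.497, -0.3414, 0.0235]
tcp_rot: [-3.137, 0.155, -0.001]
ft_force: [0.0, 0.4, -1.0]
grip_width: 0.516
t 9.175 pos [ 0.497  -0.3414  0.0235] shift cm [ 0.1 -0.   0.9] turn deg [-0.06 -0.02  0.25] j7 0.17 grip 0.516 F [ 0.   0.4 -1. ]
```

```bash
python3 -m crank '[[0.1,0,0.5,0,0,0,0.4],[0,0,0.25,0,0,0,0.4],[0,0,0,0,0,0,0.4]]'
python3 -c "
from h import *
delta([0.498,-0.3415,0.0145],np.radians(-5.9))"
```

```text
time_s: 9.55
position: [0.4982, -0.3415, 0.0154]
tcp_rot: [-3.137, 0.155, -0.001]
ft_force: [-0.8, -0.1, -0.3]
grip_width: 0.515
t 9.55 pos [ 0.4982 -0.3415  0.0154] shift cm [-0.02  0.    0.09] turn deg [-0.06 -0.02  0.26] j7 0.16 grip 0.515 F [-0.8 -0.1 -0.3]
```

```bash
python3 -m crank '[[0,0,0.1,0,0,0,0.4],[0,0,0.1,0,0,0,0.4]]'; python3 -m crank '[[0,0,0.1,0,0,0,0.4],[0,0,0.05,0,0,0,0.4]]'
```

```text
time_s: 9.8
position: [0.4984, -0.3416, 0.0148]
tcp_rot: [-3.137, 0.155, -0.001]
ft_force: [-3.4, 1.5, 10.8]
grip_width: 0.517
time_s: 10.05
position: [0.4984, -0.3416, 0.0149]
tcp_rot: [3.138, -0.155, 0.001]
ft_force: [-0.2, 0.1, 1.8]
grip_width: 0.514
```

Contact came at z = 0.0148. Releasing now, then lifting and checking.

```bash
python3 -m crank '[[0,0,0,0,0,0,-0.15],[0,0,0,0,0,0,-0.4],[0,0,0,0,0,0,-0.4],[0,0,-4,0,0,0,-0.4],[0,0,-5,0,0,0,-0.4],[0,0,-5,0,0,0,-0.4],[0,0,0,0,0,0,-0.4]]'; python3 look.py w9; python3 -c "
from h import *
delta([0.518,0.0141,0.12],np.radians(-70+180))"
```

```text
time_s: 10.92
position: [0.4986, -0.3417, 0.1576]
tcp_rot: [-3.137, 0.154, -0.0]
ft_force: [0.1, 0.3, -0.6]
grip_width: 0.7
t 10.975 pos [ 0.497  -0.341   0.1554] shift cm [ -1.38 -35.53   3.63] turn deg [ 0.    0.27 64.37] j7 0.23 grip 0.699 F [0.2 0.3 0.2]
```

View pics/w9.png

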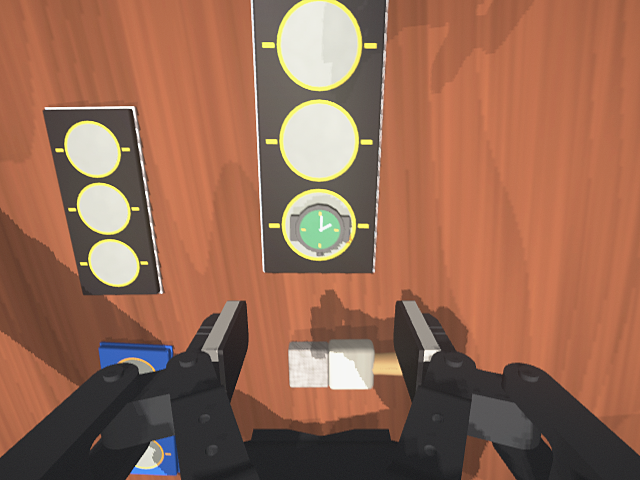

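The green watch sits in the lower ring at (320,229). I'll check the offset numerically.

```bash
cat > off.py <<'E'
import sys
from h import *
# dark/coloured watch in ring: n cx cy halfsize -> mask non-grey-light & nonyellow inside ring
n,cx,cy,hs=sys.argv[1],*map(int,sys.argv[2:5])
p=camera_params("wrist"); p["extrinsics"]=np.load(n+".npy"); im=cv2.imread(f"pics/{n}.png")
for o in rings(im,p):
    if .024<o[2]<.033: print("ring",np.round(o,4))
lo,hi={"c":((50,60,50),(90,255,255)),"b":((0,120,90),(8,255,255))}[sys.argv[5]]
m=cv2.inRange(cv2.cvtColor(im,cv2.COLOR_BGR2HSV),lo,hi); r=np.zeros_like(m); r[cy-hs:cy+hs,cx-hs:cx+hs]=255; m&=r
c=max(cv2.findContours(m,0,1)[0],key=cv2.contourArea);e=cv2.minEnclosingCircle(c)
print("face",e,cast(p,e[0],.022).round(4))
E
python3 off.py w9 320 229 40 c
python3 - <<'E'
import cv2
im=cv2.imread("pics/w9.png"); cv2.imwrite("pics/w9z.png",cv2.resize(im[170:290,250:390],None,fx=5,fy=5,interpolation=2))
E
```

```text
ring [ 4.976e-01 -3.417e-01  2.810e-02  3.530e+02]
ring [ 5.040e-01 -2.783e-01  2.900e-02  2.280e+02]
ring [ 5.106e-01 -2.150e-01  2.890e-02  2.390e+02]
face ((319.5, 229.0), 19.9061279296875) [[ 0.4983 -0.3419  0.022 ]]
```

View pics/w9z.png

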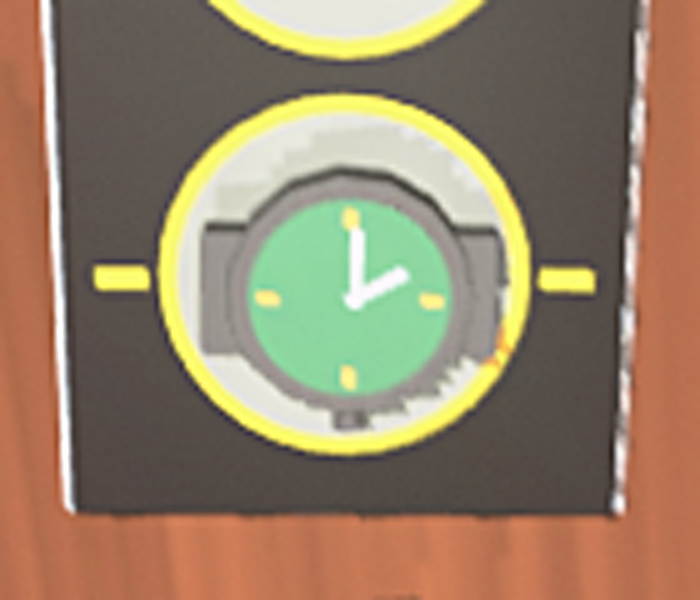

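Watch c is within 1 mm of its ring centre. Red watch next.

```bash
python3 -m crank '[[-0.2,-5.9,0.5,0,0,0,-0.4],[-0.2,-5.9,0.5,0,0,0,-0.4],[-0.2,-5.9,0.5,0,0,0,-0.4],[-0.2,-5.9,0.5,0,0,0,-0.4],[-0.3,-5.9,0.5,0,0,0,-0.4],[-0.2,-4.5,0,0,0,5,-0.4],[0,0,1,0,0,10,-0.4],[0,0,1,0,0,10,-0.4]]';python3 -m crank '[[0,0,1,0,0,10,-0.4],[0,0,1,0,0,10,-0.4],[0,0,0,0,0,10,-0.4],[0,0,0,0,0,8,-0.4],[0,0,0,0,0,0,-0.4]]'
python3 -c "
from h import *
delta([0.518,0.0141,0.06],np.radians(-70))"
```

```text
time_s: 11.98
position: [0.512, 0.0086, 0.0994]
tcp_rot: [3.023, -0.853, -0.03]
ft_force: [-0.2, 0.6, 0.3]
grip_width: 0.7
time_s: 12.6
position: [0.5049, 0.0086, 0.0712]
tcp_rot: [2.548, -1.805, -0.044]
ft_force: [0.3, -0.1, -0.4]
grip_width: 0.702
t 12.6 pos [0.5049 0.0086 0.0712] shift cm [-0.07 -1.45  1.08] turn deg [ 1.81  0.7  -0.64] j7 -1.18 grip 0.702 F [ 0.3 -0.1 -0.4]
```

```bash
python3 -m crank '[[0,-1.45,1,1.8,0.7,-0.6,-0.4],[0,0,0,0,0,0,-0.4]]'; python3 look.py w10
python3 -c "
from h import *
delta([0.518,0.0141,0.04],np.radians(-70))"
```

```text
time_s: 12.85
position: [0.5171, 0.0132, 0.0592]
tcp_rot: [2.576, -1.795, -0.003]
ft_force: [0.1, 0.4, 0.2]
grip_width: 0.698
t 12.9 pos [0.5169 0.0128 0.0596] shift cm [-0.09 -0.15  1.95] turn deg [0.17 0.   0.21] j7 -1.18 grip 0.704 F [ 0.3 -0.7 -0.2]
```

View pics/w10.png

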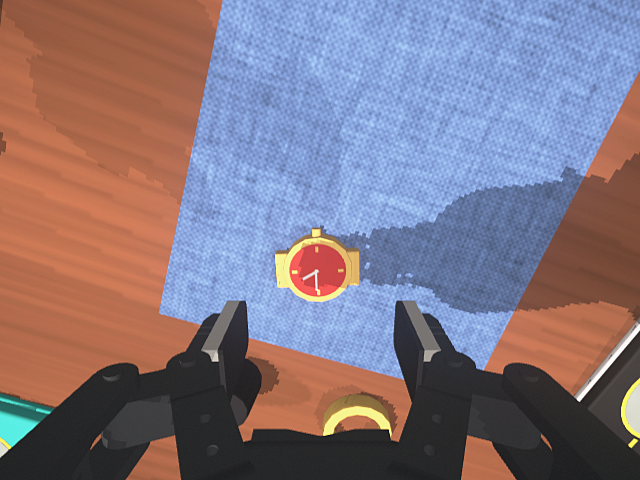

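```bash
python3 meas.py w10 262 218 372 306; python3 meas.py w10 262 235 372 306
python3 -c "
import cv2
print(cv2.imwrite('pics/mz.png',cv2.resize(cv2.imread('pics/mm_w10.png')[210:315,255:380],None,fx=4,fy=4)))"
```

```text
{'c': array([0.5186, 0.0151]), 'ends': array([0.5185, 0.0153]), 'yaw': np.float64(-66.2376), 'L': np.float64(0.046), 'W': np.float64(0.0431)}
{'c': array([0.5182, 0.015 ]), 'ends': array([0.5182, 0.0151]), 'yaw': np.float64(-66.5344), 'L': np.float64(0.0459), 'W': np.float64(0.039)}
True
```

View pics/mz.png

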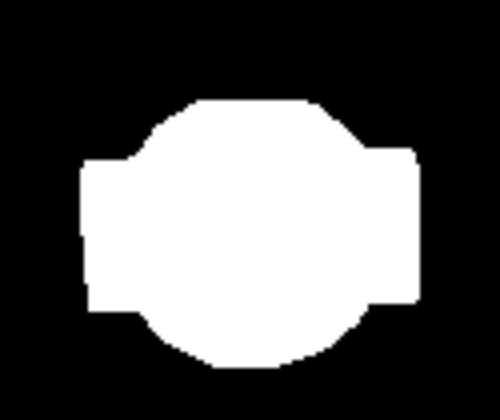

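```bash
python3 -m crank '[[-0.15,-0.15,1.2,0.2,0,-1.8,-0.4],[0,0,1.2,0,0,0,-0.4],[0,0,0,0,0,0,-0.4]]'
python3 -c "
from h import *
delta([0.518,0.0147,0.003],np.radians(-68))"
```

```text
time_s: 13.28
position: [0.5171, 0.0141, 0.0339]
tcp_rot: [2.607, -1.753, -0.001]
ft_force: [-0.6, -1.0, -1.3]
grip_width: 0.696
t 13.275 pos [0.5171 0.0141 0.0339] shift cm [-0.02 -0.11  3.09] turn deg [0.04 0.03 0.18] j7 -1.15 grip 0.696 F [-0.6 -1.  -1.3]
```

```bash
python3 -m crank '[[0,-0.1,1.4,0,0,0,-0.4],[0,0,1.2,0,0,0,-0.4],[0,0,0.3,0,0,0,-0.4],[0,0,0,0,0,0,-0.4]]'
python3 -c "
from h import *
delta([0.518,0.0147,0.003],np.radians(-68))"; python3 look.py w11
```

```text
time_s: 13.78
position: [0.5179, 0.0143, 0.0025]
tcp_rot: [2.606, -1.753, -0.002]
ft_force: [0.3, 0.8, -0.4]
grip_width: 0.696
t 13.775 pos [0.5179 0.0143 0.0025] shift cm [-0.03 -0.02 -0.05] turn deg [0.08 0.03 0.16] j7 -1.15 grip 0.696 F [ 0.3  0.8 -0.4]
```

View pics/w11.png

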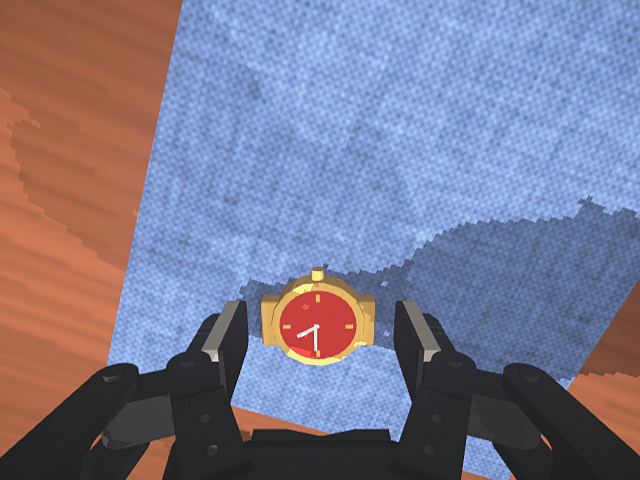

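The red watch is centred between the pads, with its face at (318,326). Closing and lifting.

```bash
python3 -m crank '[[0,0,0,0,0,0,0.4],[0,0,0,0,0,0,0.4],[0,0,0,0,0,0,0.4],[0,0,0,0,0,0,0.4],[0,0,0,0,0,0,0.4],[0,0,-3,0,0,0,0.4],[0,0,-3,0,0,0,0.4],[0,0,0,0,0,0,0.4]]'; python3 look.py w12;python3 -c "
from h import *
delta([0.5044,-0.2784,0.06],np.radians(-5.9))"
```

```text
time_s: 14.82
position: [0.5181, 0.0144, 0.0646]
tcp_rot: [2.607, -1.753, -0.001]
ft_force: [0.1, -0.4, -1.4]
grip_width: 0.515
t 14.875 pos [0.5172 0.0144 0.0636] shift cm [26.63 12.24  0.36] turn deg [  0.11   0.15 -61.92] j7 -1.16 grip 0.516 F [ 0.2  0.3 -1.2]
```

View pics/w12.png

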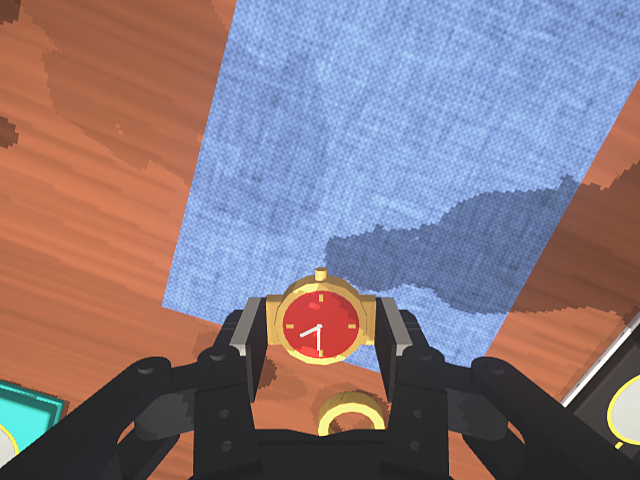

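The red watch is held and lifted.

```bash
python3 -m crank '[[5.2,2.4,0,0,0,0,0.4],[5.2,2.4,0,0,0,0,0.4],[5.2,2.4,0,0,0,0,0.4],[5.2,2.4,0,0,0,0,0.4],[4,2,0,0,0,0,0.4],[0,0,0,0,0,-10,0.4],[0,0,0,0,0,-10,0.4],[0,0,0,0,0,-10,0.4]]'; python3 -m crank '[[0,0,0,0,0,-10,0.4],[0,0,0,0,0,-10,0.4],[0,0,0,0,0,-8,0.4],[0,0,0,0,0,0,0.4]]';python3 -c "
from h import *
delta([0.5044,-0.2784,0.045],np.radians(-5.9))"
```

```text
time_s: 15.88
position: [0.4994, -0.2647, 0.0518]
tcp_rot: [-2.981, 0.989, 0.026]
ft_force: [0.4, -0.3, -1.0]
grip_width: 0.516
time_s: 16.38
position: [0.4958, -0.2628, 0.0458]
tcp_rot: [-3.122, 0.214, 0.037]
ft_force: [-0.1, -0.0, -1.5]
grip_width: 0.513
t 16.375 pos [ 0.4958 -0.2628  0.0458] shift cm [1.06 1.43 0.04] turn deg [-0.6   1.38 -1.95] j7 -0.04 grip 0.513 F [-0.1 -0.  -1.5]
```

```bash
python3 -m crank '[[1.05,1.4,0,-0.6,1.4,-2,0.4],[0.1,0.1,0.3,0,0,0,0.4],[0,0,0,0,0,0,0.4]]'; python3 look.py w13; python3 -c "
from h import *
delta([0.5044,-0.2784,0.016],np.radians(-5.9))"; python3 off.py w13 320 325 60 b
```

```text
time_s: 16.75
position: [0.5053, -0.2804, 0.0408]
tcp_rot: [3.137, -0.164, 0.001]
ft_force: [0.1, -0.5, -0.7]
grip_width: 0.514
t 16.8 pos [ 0.5053 -0.2805  0.041 ] shift cm [-0.11 -0.2   2.5 ] turn deg [ 0.04 -0.04 -0.08] j7 -0.01 grip 0.516 F [ 1.1 -1.  -0.2]
ring [ 4.969e-01 -3.418e-01  2.670e-02  1.380e+02]
ring [ 5.046e-01 -2.782e-01  2.760e-02  3.740e+02]
ring [ 5.112e-01 -2.149e-01  2.880e-02  3.810e+02]
face ((320.3666687011719, 324.0), 37.84540939331055) [[ 0.5042 -0.2953  0.022 ]]
```

View pics/w13.png

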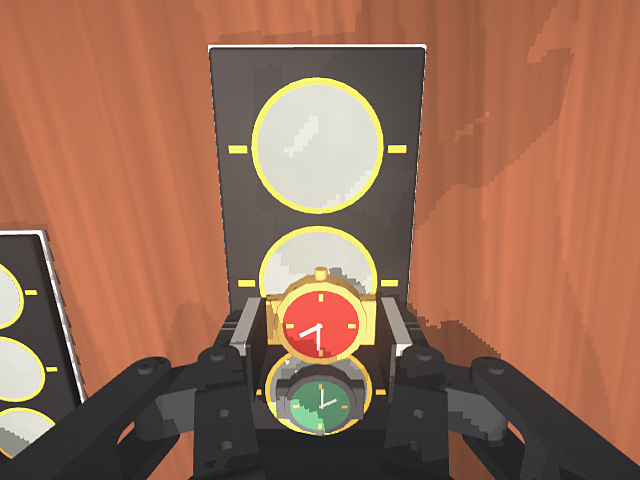

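The face is at (320,324), the same place in the hand as the first watch, and the rings agree. I'll descend.

```bash
python3 -m crank '[[-0.1,-0.2,1.1,0,0,0,0.4],[0,0,0.7,0,0,0,0.4],[0,0,0,0,0,0,0.4]]'
python3 -c "
from h import *
delta([0.5043,-0.278,0.0148],np.radians(-5.9))"
```

```text
time_s: 17.18
position: [0.5043, -0.2776, 0.0216]
tcp_rot: [3.137, -0.164, 0.0]
ft_force: [-0.7, 0.6, -0.7]
grip_width: 0.514
t 17.175 pos [ 0.5043 -0.2776  0.0216] shift cm [0.   0.04 0.68] turn deg [ 0.01 -0.01 -0.07] j7 -0.02 grip 0.514 F [-0.7  0.6 -0.7]
```

```bash
python3 -m crank '[[0,0.04,0.4,0,0,0,0.4],[0,0,0.15,0,0,0,0.4],[0,0,0.1,0,0,0,0.4]]'; python3 -m crank '[[0,0,0.1,0,0,0,0.4],[0,0,0.1,0,0,0,0.4]]'
```

```text
time_s: 17.55
position: [0.5046, -0.2779, 0.0153]
tcp_rot: [3.137, -0.163, 0.001]
ft_force: [-1.8, 1.3, 11.4]
grip_width: 0.518
time_s: 17.8
position: [0.5046, -0.2779, 0.0153]
tcp_rot: [3.136, -0.163, 0.001]
ft_force: [-0.9, 1.3, 8.1]
grip_width: 0.517
```

Contact is confirmed. Release, then head for the white watch.

```bash
python3 -m crank '[[0,0,0,0,0,0,-0.15],[0,0,0,0,0,0,-0.4],[0,0,0,0,0,0,-0.4],[0,0,-4,0,0,0,-0.4],[0,0,-5,0,0,0,-0.4],[0,0,-4,0,0,0,-0.4],[0,0,0,0,0,0,-0.4]]'; python3 look.py w14; python3 off.py w14 320 240 40 b; python3 -c "
from h import *
delta([0.6918,0.0490,0.08],np.radians(80))"
```

```text
time_s: 18.68
position: [0.5047, -0.2778, 0.1482]
tcp_rot: [3.137, -0.163, -0.0]
ft_force: [0.6, 0.5, -0.7]
grip_width: 0.697
ring [ 4.975e-01 -3.413e-01  2.780e-02  2.980e+02]
ring [ 5.041e-01 -2.781e-01  2.900e-02  2.130e+02]
ring [ 5.107e-01 -2.148e-01  2.890e-02  2.360e+02]
face ((319.82177734375, 232.56466674804688), 20.340654373168945) [[ 0.5047 -0.2784  0.022 ]]
t 18.725 pos [ 0.5035 -0.2774  0.1465] shift cm [ 15.36 -34.42   6.61] turn deg [ -0.15   0.14 -85.96] j7 0.05 grip 0.701 F [-0.6 -0.1  0.2]
```

View pics/w14.png

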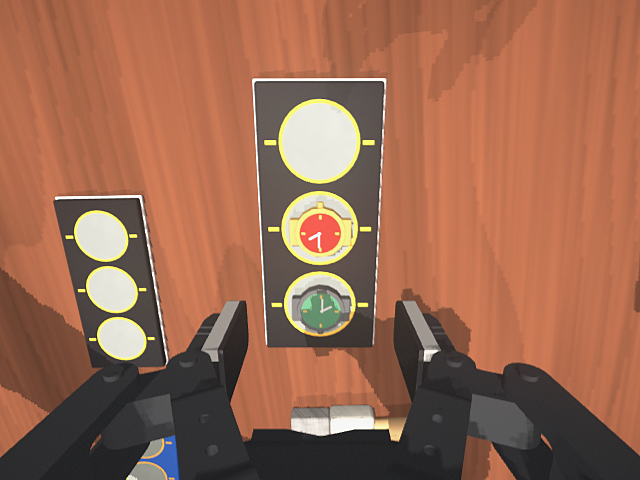

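Both placed watches are centred in their rings, at (320,232) and (320,310). Moving to the white watch.

```bash
python3 -m crank '[[2.3,-5.2,0.5,0,0,0,-0.4],[2.3,-5.2,0.5,0,0,0,-0.4],[2.3,-5.2,0.5,0,0,0,-0.4],[2.3,-5.2,0.5,0,0,0,-0.4],[2.3,-5.2,0.5,0,0,0,-0.4],[2.3,-5.2,0.5,0,0,0,-0.4],[1.2,-2.5,0,0,0,-6,-0.4],[0,0,0,0,0,-10,-0.4]]'; python3 -m crank '[[0,0,0.5,0,0,-10,-0.4],[0,0,0.5,0,0,-10,-0.4],[0,0,0.5,0,0,-10,-0.4],[0,0,0.5,0,0,-10,-0.4],[0,0,0,0,0,-10,-0.4],[0,0,0,0,0,-10,-0.4],[0,0,0,0,0,-8,-0.4],[0,0,0,0,0,0,-0.4]]'; python3 -c "
from h import *
delta([0.6918,0.0490,0.06],np.radians(80))"
```

```text
time_s: 19.73
position: [0.6851, 0.0493, 0.0973]
tcp_rot: [-3.128, -0.279, 0.04]
ft_force: [-0.7, -0.0, -0.7]
grip_width: 0.696
time_s: 20.72
position: [0.6735, 0.0497, 0.0575]
tcp_rot: [-2.368, -2.015, 0.067]
ft_force: [0.3, -0.2, -0.4]
grip_width: 0.699
t 20.725 pos [0.6735 0.0497 0.0575] shift cm [ 0.22  1.81 -0.34] turn deg [-2.98  0.72  0.78] j7 0.78 grip 0.699 F [ 0.3 -0.2 -0.4]
```

```bash
python3 -m crank '[[0.2,1.8,-0.2,-3,0.7,0.8,-0.4],[0,0,0,0,0,0,-0.4]]'; python3 look.py w15; python3 -c "
from h import *
delta([0.6918,0.0490,0.06],np.radians(80))"
```

```text
time_s: 20.98
position: [0.6902, 0.0486, 0.0558]
tcp_rot: [-2.411, -2.012, 0.005]
ft_force: [-0.6, -1.5, 0.8]
grip_width: 0.697
t 21.025 pos [0.6896 0.0488 0.0556] shift cm [ 0.06  0.21 -0.44] turn deg [-0.24  0.09 -0.26] j7 0.75 grip 0.7 F [-0.1  0.6 -0.1]
```

View pics/w15.png

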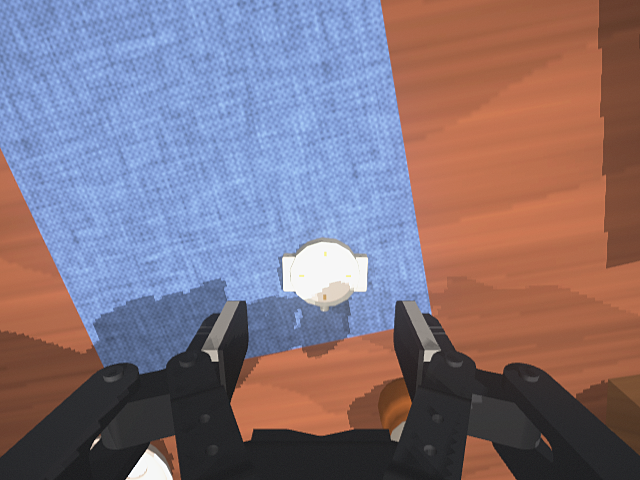

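The white watch is at (325,273). The oil jar shows behind the right finger, so I'll check the clearance.

```bash
python3 meas.py w15 270 225 376 318;  python3 - <<'E'
from h import *
p=camera_params("wrist"); p["extrinsics"]=np.load("w2.npy")
print("jar",cast(p,(554,115),.05).round(3),"dish",cast(p,(525,314),.015).round(3))
E
```

```text
{'c': array([0.6911, 0.0503]), 'ends': array([0.6911, 0.0504]), 'yaw': np.float64(79.1697), 'L': np.float64(0.0457), 'W': np.float64(0.0427)}
jar [[0.783 0.084 0.05 ]] dish [[ 0.804 -0.102  0.015]]
```

The jar is about 70 mm beyond the pads, so it is clear.

```bash
python3 -m crank '[[0.1,0.15,1.4,-0.2,0,0,-0.4],[0,0,1.2,0,0,0,-0.4],[0,0,0,0,0,0,-0.4]]'; python3 -c "
from h import *
delta([0.6912,0.0498,0.003],np.radians(79.6))"
```

```text
time_s: 21.4
position: [0.6896, 0.0497, 0.0264]
tcp_rot: [-2.411, -2.012, 0.008]
ft_force: [0.7, -0.0, -0.2]
grip_width: 0.703
t 21.4 pos [0.6896 0.0497 0.0264] shift cm [0.05 0.17 2.34] turn deg [-0.24  0.17  0.1 ] j7 0.73 grip 0.703 F [ 0.7 -0.  -0.2]
```

```bash
python3 -m crank '[[0.05,0.2,1,0,0,0,-0.4],[0,0,0.8,0,0,0,-0.4],[0,0,0.3,0,0,0,-0.4],[0,0,0,0,0,0,-0.4]]'; python3 look.py w16; python3 -c "
from h import *
delta([0.6912,0.0498,0.003],np.radians(79.6))"
```

```text
time_s: 21.9
position: [0.6917, 0.0499, 0.0037]
tcp_rot: [-2.411, -2.012, 0.008]
ft_force: [-0.7, -0.6, -0.5]
grip_width: 0.7
t 21.95 pos [0.6918 0.05   0.0039] shift cm [-0.03 -0.05  0.09] turn deg [-0.24  0.15  0.09] j7 0.72 grip 0.696 F [ 0.5 -0.3 -0.5]
```

View pics/w16.png

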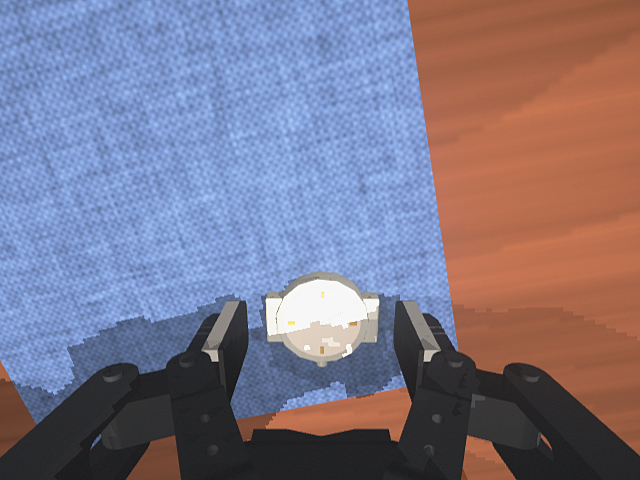

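```bash
python3 -m crank '[[0,-0.2,0.1,0,0,0,-0.4],[0,0,0,0,0,0,-0.4]]'; python3 look.py w17
python3 - <<'E'
from h import *
delta([0.6912,0.0498,0.003],np.radians(79.6))
for n in ("w11","w17"):
    im=cv2.imread(f"pics/{n}.png"); hsv=cv2.cvtColor(im,cv2.COLOR_BGR2HSV)
    m=255-cv2.inRange(hsv,(100,60,60),(128,255,255)); m[:255]=0;m[375:]=0;m[:,:262]=0;m[:,378:]=0
    m=cv2.morphologyEx(m,cv2.MORPH_OPEN,np.ones((5,5)))
    c=max(cv2.findContours(m,0,1)[0],key=cv2.contourArea); print(n,cv2.boundingRect(c))
E
```

```text
time_s: 22.2
position: [0.69, 0.0504, 0.0035]
tcp_rot: [-2.411, -2.012, 0.006]
ft_force: [-0.4, 0.1, 0.3]
grip_width: 0.703
t 22.25 pos [0.6902 0.0504 0.0036] shift cm [-0.04  0.11  0.06] turn deg [-0.18  0.12  0.08] j7 0.71 grip 0.699 F [ 0.8  0.  -0.6]
w11 (262, 267, 114, 99)
w17 (265, 276, 113, 95)
```

View pics/w17.png

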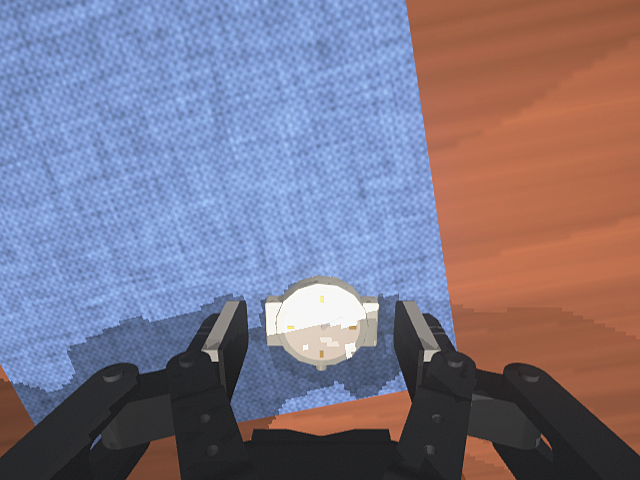

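Centred now. Grip and lift.

```bash
python3 -m crank '[[0,0,0,0,0,0,0.4],[0,0,0,0,0,0,0.4],[0,0,0,0,0,0,0.4],[0,0,0,0,0,0,0.4],[0,0,0,0,0,0,0.4],[0,0,-3,0,0,0,0.4],[0,0,-3,0,0,0,0.4],[0,0,0,0,0,0,0.4]]'; python3 look.py w18;python3 -c "
from h import *
delta([0.511,-0.215,0.06],np.radians(-5.9))"
```

```text
time_s: 23.25
position: [0.6898, 0.0503, 0.0641]
tcp_rot: [-2.411, -2.011, 0.008]
ft_force: [0.9, 0.5, -1.7]
grip_width: 0.513
t 23.3 pos [0.6887 0.0499 0.0625] shift cm [-29.24 -12.74   0.46] turn deg [-0.16  0.5  85.59] j7 0.75 grip 0.511 F [ 0.2 -0.3 -0.7]
```

View pics/w18.png

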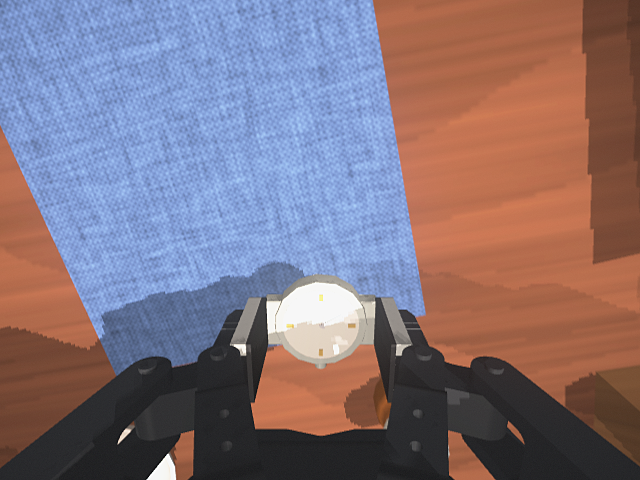

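```bash
python3 -m crank '[[-5.3,-2.3,-0.2,0,0,0,0.4],[-5.3,-2.3,-0.2,0,0,0,0.4],[-5.3,-2.3,-0.2,0,0,0,0.4],[-5.3,-2.3,-0.2,0,0,0,0.4],[-4.5,-2,-0.2,0,0,0,0.4],[0,0,0,0,0,10,0.4],[0,0,0,0,0,10,0.4],[0,0,0,0,0,10,0.4]]'; python3 -m crank '[[0,0,0,0,0,10.5,0.4],[0,0,0,0,0,10.5,0.4],[0,0,0,0,0,10.5,0.4],[0,0,0,0,0,10.5,0.4],[0,0,0,0,0,9,0.4],[0,0,0,0,0,0,0.4]]';python3 -c "
from h import *
delta([0.511,-0.215,0.045],np.radians(-5.9))"
```

```text
time_s: 24.3
position: [0.5182, -0.1915, 0.062]
tcp_rot: [-2.852, -1.286, 0.037]
ft_force: [-0.3, -0.0, -1.1]
grip_width: 0.52
time_s: 25.05
position: [0.5117, -0.1912, 0.0541]
tcp_rot: [-3.135, 0.098, 0.064]
ft_force: [0.2, 0.4, -0.5]
grip_width: 0.514
t 25.05 pos [ 0.5117 -0.1912  0.0541] shift cm [0.11 2.38 0.9 ] turn deg [-0.11  2.34  2.31] j7 -0.11 grip 0.514 F [ 0.2  0.4 -0.5]
```

```bash
python3 -m crank '[[0.1,2.3,0.5,-0.1,2.3,2.3,0.4],[0,0.1,0.3,0,0,0,0.4],[0,0,0,0,0,0,0.4]]'; python3 look.py w19; python3 -c "
from h import *
delta([0.511,-0.2148,0.016],np.radians(-5.9))"; python3 chk.py w19 | grep -v 'e-03'
```

```text
time_s: 25.42
position: [0.5101, -0.2141, 0.0439]
tcp_rot: [-3.136, 0.148, 0.005]
ft_force: [0.5, 0.2, -0.9]
grip_width: 0.512
t 25.475 pos [ 0.5099 -0.2144  0.044 ] shift cm [0.12 0.04 2.8 ] turn deg [-0.09  0.19  0.47] j7 -0.11 grip 0.515 F [-0.3 -0.1 -1.2]
ring [ 3.351e-01 -3.082e-01  1.870e-02  1.150e+02]
ring [ 5.161e-01 -2.796e-01  1.670e-02  6.300e+01]
ring [ 3.392e-01 -2.649e-01  1.940e-02  2.700e+02]
ring [ 5.044e-01 -2.789e-01  2.780e-02  1.850e+02]
ring [ 5.112e-01 -2.146e-01  2.760e-02  3.570e+02]
tcp [ 0.5099 -0.2144  0.044 ]
```

View pics/w19.png

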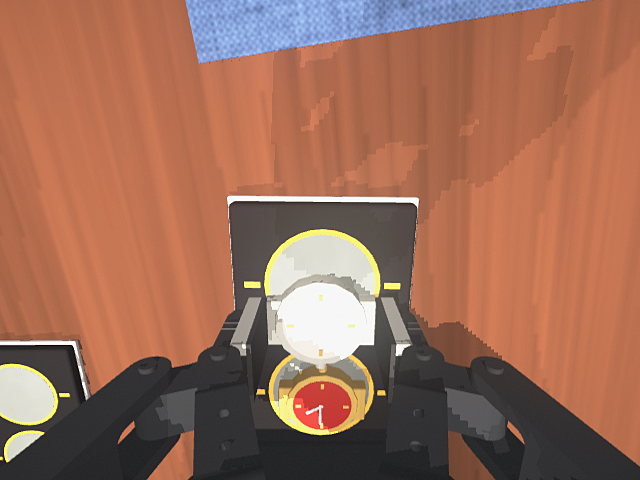

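The white watch hangs above the empty first ring. Lowering it.

```bash
python3 -m crank '[[0.1,0.04,1.2,0,0,0.4,0.4],[0,0,0.9,0,0,0,0.4],[0,0,0,0,0,0,0.4]]'; python3 -c "
from h import *
delta([0.511,-0.2148,0.0150],np.radians(-5.9))"
```

```text
time_s: 25.85
position: [0.5115, -0.2132, 0.0213]
tcp_rot: [-3.135, 0.155, 0.005]
ft_force: [0.5, 0.2, -0.5]
grip_width: 0.513
t 25.85 pos [ 0.5115 -0.2132  0.0213] shift cm [-0.03  0.17  0.63] turn deg [-0.16  0.2   0.24] j7 -0.12 grip 0.513 F [ 0.5  0.2 -0.5]
```

```bash
python3 -m crank '[[0,0.17,0.2,-0.2,0.2,0.2,0.4],[0,0,0.2,0,0,0,0.4]]';  python3 -c "
from h import *
delta([0.511,-0.2148,0.0150],np.radians(-5.9))"
```

```text
time_s: 26.1
position: [0.5115, -0.2148, 0.0172]
tcp_rot: [3.137, -0.16, 0.001]
ft_force: [-0.9, 0.1, -0.1]
grip_width: 0.514
t 26.1 pos [ 0.5115 -0.2148  0.0172] shift cm [-0.05  0.    0.22] turn deg [ 0.05 -0.03  0.05] j7 -0.13 grip 0.514 F [-0.9  0.1 -0.1]
```

```bash
python3 -m crank '[[-0.05,0,0.1,0,0,0,0.4],[0,0,0.1,0,0,0,0.4]]'; python3 -m crank '[[0,0,0.1,0,0,0,0.4],[0,0,0.1,0,0,0,0.4]]'; python3 -c "
from h import *
delta([0.511,-0.2148,0.0150],np.radians(-5.9))"
```

```text
time_s: 26.35
position: [0.5112, -0.2148, 0.016]
tcp_rot: [3.136, -0.16, 0.001]
ft_force: [-2.6, 0.5, 12.8]
grip_width: 0.513
time_s: 26.6
position: [0.5112, -0.2148, 0.016]
tcp_rot: [3.135, -0.16, 0.002]
ft_force: [-1.3, 1.5, 8.2]
grip_width: 0.513
t 26.6 pos [ 0.5112 -0.2148  0.016 ] shift cm [-0.02  0.    0.1 ] turn deg [ 0.13 -0.08  0.05] j7 -0.13 grip 0.513 F [-1.3  1.5  8.2]
```

```bash
python3 -m crank '[[0,0,0,0,0,0,-0.15],[0,0,0,0,0,0,-0.4],[0,0,0,0,0,0,-0.4],[0,0,-4,0,0,0,-0.4],[0,0,-5,0,0,0,-0.4],[0,0,-5,0,0,0,-0.4],[0,0,-2,0,0,0,-0.4],[0,0,0,0,0,0,-0.4]]'; python3 look.py w20
```

```text
time_s: 27.6
position: [0.511, -0.2145, 0.1799]
tcp_rot: [3.135, -0.16, 0.001]
ft_force: [-0.7, 0.0, -0.5]
grip_width: 0.701
```

View pics/w20.png

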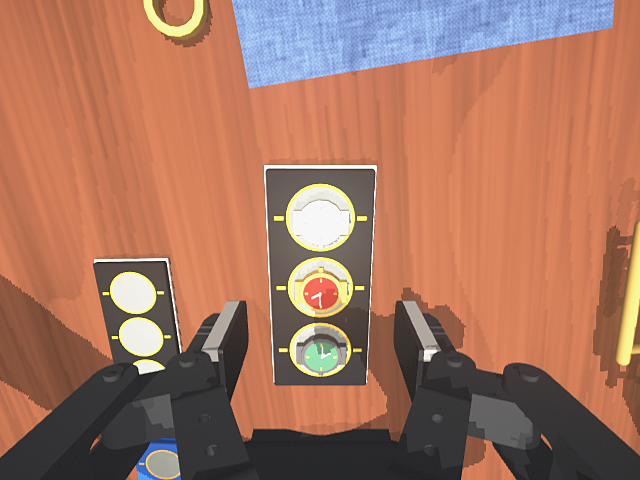

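All three watches sit in their rings, at (320,222), (320,293) and (320,354). Next is the dial. I'll raise and move so the camera sees the bar, with the tool x along the bar.

```bash
python3 -c "
from h import *
delta([0.44,0.28,0.26],np.radians(88))"
python3 - <<'E'
import cv2
im=cv2.imread("pics/w20.png"); cv2.imwrite("pics/w20z.png",cv2.resize(im[170:390,250:390],None,fx=2.7,fy=2.7,interpolation=2))
E
python3 -m crank '[[0,0,-4,0,0,0,-0.4],[-1,-5.5,-3,0,0,0,-0.4],[-1,-6,-1,0,0,0,-0.4],[-1,-6,0,0,0,0,-0.4],[-1,-6,0,0,0,0,-0.4],[-1,-6,0,0,0,0,-0.4],[-1,-6,0,0,0,0,-0.4],[-1,-6,0,0,0,0,-0.4]]'
python3 -c "
from h import *
delta([0.44,0.28,0.26],np.radians(88))"
```

```text
t 27.65 pos [ 0.5104 -0.2144  0.1789] shift cm [-12.05 -48.45  -8.17] turn deg [ 1.300e-01 -1.000e-02  8.615e+01] j7 -0.03 grip 0.699 F [-0.1 -0.1 -0.5]
time_s: 28.65
position: [0.481, 0.2102, 0.248]
tcp_rot: [3.133, -0.183, -0.031]
ft_force: [0.9, -0.5, 0.9]
grip_width: 0.702
t 28.65 pos [0.481  0.2102 0.248 ] shift cm [-4.91 -6.45 -1.14] turn deg [ 1.04  0.71 85.32] j7 -0.82 grip 0.702 F [ 0.9 -0.5  0.9]
```

View pics/w20z.png

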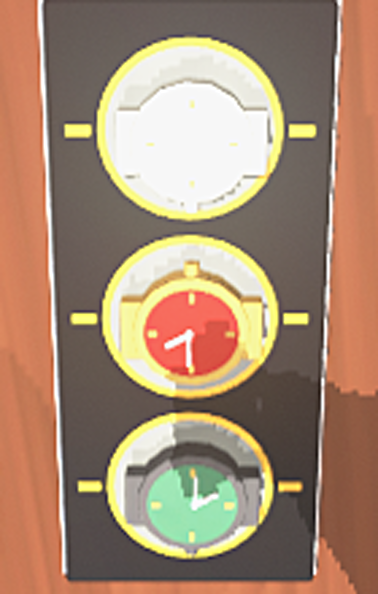

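```bash
python3 -m crank '[[-4.5,-3,-0.5,0,0,0,-0.4],[0,-1,0,0,0,-10,-0.2],[0,0,0,0,0,-10.5,0],[0,0,0,0,0,-10.5,0.2],[0,0,0,0,0,-10.5,0.39],[0,0,0,0,0,-10.5,0.39],[0,0,0,0,0,-10.5,0.39],[0,0,0,0,0,-10.5,0.39]]'
python3 -m crank '[[0,0,0,0,0,-10.5,0.39],[0,0,0,0,0,-8,0.39],[0,0,0,0,0,0,0.39]]'
python3 look.py w21; python3 -c "
from h import *
delta([0.44,0.28,0.26],np.radians(88))"
```

```text
time_s: 29.65
position: [0.4312, 0.2613, 0.2397]
tcp_rot: [-2.586, -1.752, 0.062]
ft_force: [-0.3, 0.1, -0.6]
grip_width: 0.307
time_s: 30.02
position: [0.4292, 0.2598, 0.2344]
tcp_rot: [-2.254, -2.146, 0.069]
ft_force: [-0.4, 0.4, -1.1]
grip_width: 0.309
t 30.075 pos [0.4292 0.2596 0.2345] shift cm [ 2.06  0.85 -2.63] turn deg [-2.92  0.73 -0.87] j7 0.41 grip 0.304 F [-0.5  0.  -0.5]
```

View pics/w21.png

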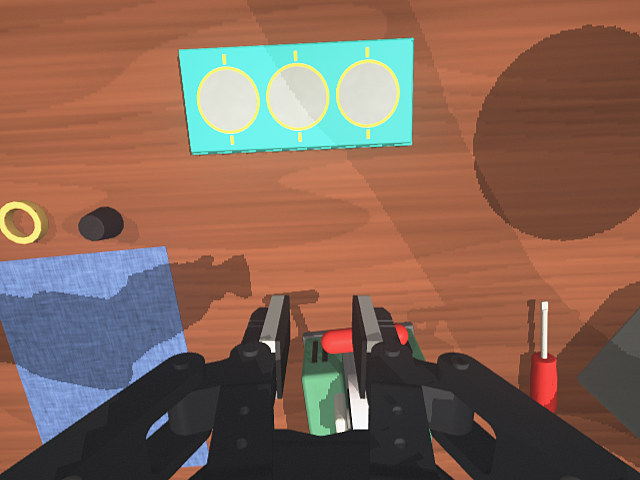

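The bar shows at about (322–408, 340), partly behind the right finger. I'll measure it from the wrist, top and scene images.

Run:
```python
from h import *
def red(im): 
    h=cv2.cvtColor(im,cv2.COLOR_BGR2HSV); return cv2.inRange(h,(0,170,90),(6,255,255))|cv2.inRange(h,(175,170,90),(180,255,255))
p=camera_params("wrist"); p["extrinsics"]=np.load("w21.npy"); im=cv2.imread("pics/w21.png")
m=red(im); m[:300]=0; m[370:]=0; m[:,440:]=0
ys,xs=np.nonzero(m); print(xs.min(),xs.max(),ys.min(),ys.max())
for x in (xs.min()+3,335,345,xs.max()-3): 
    y=ys[xs==x]; 
    if len(y): print("w",x,y.min(),y.max(),cast(p,[(x,y.mean())],.147).round(4))
for n,box in (("top",(200,255,240,285)),("scene",(405,215,450,240))):
    q=camera_params(n); im=cv2.imread(f"pics/{n}0.png"); m=red(im); b=np.zeros_like(m); x0,y0,x1,y1=box; b[y0:y1,x0:x1]=255; m&=b
    r=cv2.minAreaRect(cv2.findNonZero(m)); pts=cv2.boxPoints(r); print(n,r,cast(q,r[0],.147).round(4))
    # long axis ends
    e=[(pts[i]+pts[(i+1)%4])/2 for i in range(4)]
    print(cast(q,e,.147).round(4))
```

```text
321 407 324 353
w 324 334 349 [[0.4909 0.2577 0.147 ]]
w 335 330 352 [[0.4906 0.2652 0.147 ]]
w 345 329 351 [[0.4901 0.272  0.147 ]]
w 404 327 344 [[0.4886 0.312  0.147 ]]
top ((217.9590301513672, 270.0491943359375), (5.522679805755615, 20.189470291137695), 84.80557250976562) [[0.4909 0.2845 0.147 ]]
[[0.4992 0.2853 0.147 ]
 [0.4929 0.2543 0.147 ]
 [0.4826 0.2838 0.147 ]
 [0.4889 0.3148 0.147 ]]
scene ((426.5, 224.5), (5.0, 23.0), 90.0) [[0.4922 0.2837 0.147 ]]
[[0.4802 0.2845 0.147 ]
 [0.4895 0.3125 0.147 ]
 [0.5039 0.283  0.147 ]
 [0.4948 0.255  0.147 ]]
```

The views agree: bar centre (0.490, 0.285), with its axis at about 93°. Aligning above it, with the pads straddling the lever.

```bash
python3 -c "
from h import *
delta([0.486,0.2846,0.2],np.radians(93))"
python3 -m crank '[[0,0,0,-2.9,0.7,-5,0.39],[2.2,5.2,1,0,0,0,0.39],[0.3,0.3,0.5,0,0,0,0.39],[0,0,0,0,0,0,0.39]]';python3 -c "
from h import *
delta([0.486,0.2846,0.175],np.radians(93))"
```

```text
t 30.075 pos [0.4292 0.2596 0.2345] shift cm [2.82 5.72 3.13] turn deg [-2.95  0.6  -5.87] j7 0.41 grip 0.304 F [-0.5  0.  -0.5]
time_s: 30.58
position: [0.4807, 0.285, 0.2152]
tcp_rot: [-2.183, -2.257, 0.011]
ft_force: [0.1, 0.4, 0.1]
grip_width: 0.306
t 30.575 pos [0.4807 0.285  0.2152] shift cm [-0.04  0.56  4.01] turn deg [-0.37  0.22 -1.08] j7 0.46 grip 0.306 F [0.1 0.4 0.1]
```

```bash
python3 -m crank '[[0,0.5,1.8,-0.4,0.2,-1,0.39],[0,0.1,1.4,0,0,0,0.39],[0,0,0,0,0,0,0.39]]';python3 -c "
from h import *
delta([0.486,0.2846,0.155],np.radians(93))"; python3 look.py w22; python3 -c "
import cv2
from station import capture
im=capture('scene')[:,:,::-1]; cv2.imwrite('pics/s22.png',cv2.resize(im[150:350,340:540],None,fx=3,fy=3,interpolation=2))"
```

```text
time_s: 30.95
position: [0.4859, 0.2841, 0.1808]
tcp_rot: [2.163, 2.277, -0.001]
ft_force: [-0.5, 0.2, 0.2]
grip_width: 0.305
t 30.95 pos [0.4859 0.2841 0.1808] shift cm [0.06 0.02 2.58] turn deg [ 0.02  0.09 -0.07] j7 0.44 grip 0.305 F [-0.5  0.2  0.2]
```

View pics/w22.png

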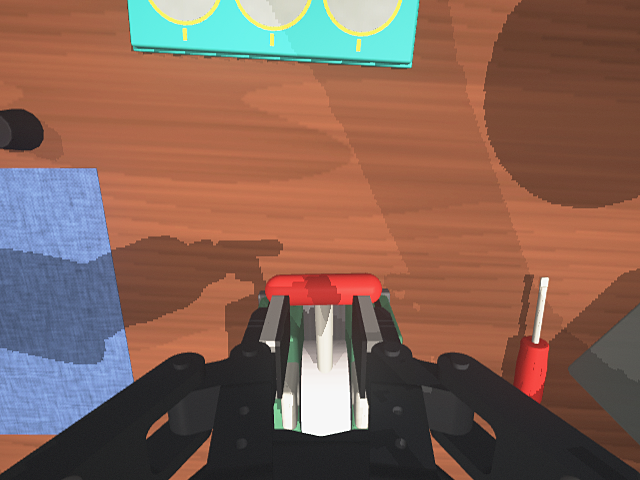

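View pics/s22.png

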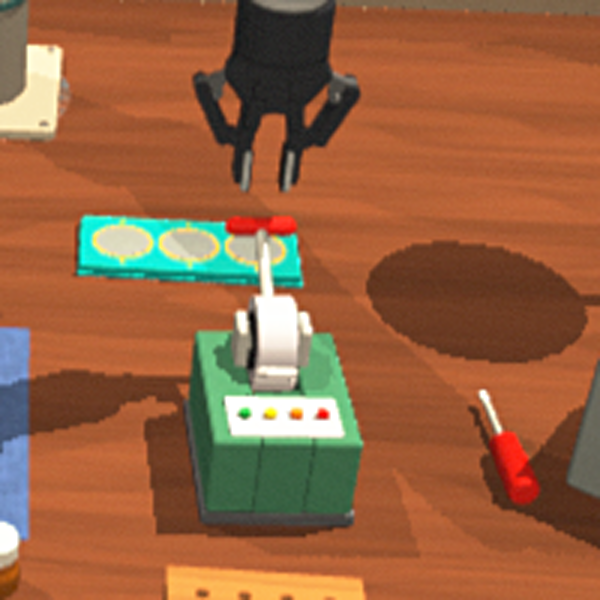

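Run:
```python
from h import *
p=camera_params("wrist"); p["extrinsics"]=np.load("w22.npy"); im=cv2.imread("pics/w22.png")
h=cv2.cvtColor(im,cv2.COLOR_BGR2HSV); m=cv2.inRange(h,(0,170,60),(6,255,255))|cv2.inRange(h,(175,170,60),(180,255,255)); m[:260]=0;m[315:]=0;m[:,420:]=0;m[:,240:][:,:10]=0
x,y,w,hh=cv2.boundingRect(m);print(x,y,w,hh)
print(cast(p,[(x,y+hh/2),(x+w/2,y+hh/2),(x+w,y+hh/2),(x+w/2,y),(x+w/2,y+hh)],.145).round(4))
```

```text
265 273 117 32
[[0.4922 0.2555 0.145 ]
 [0.4907 0.2854 0.145 ]
 [0.4892 0.3152 0.145 ]
 [0.4819 0.2849 0.145 ]
 [0.4997 0.2859 0.145 ]]
```

```bash
python3 -m crank '[[0.1,0,1.4,0,0,0,0.39],[0,0,1,0,0,0,0.39]]'; python3 -m crank '[[0,0,0.5,0,0,0,0.39],[0,0,0.5,0,0,0,0.39]]'
```

```text
time_s: 31.3
position: [0.487, 0.2864, 0.1579]
tcp_rot: [2.163, 2.276, 0.006]
ft_force: [-0.8, 1.3, -0.4]
grip_width: 0.303
time_s: 31.55
position: [0.4843, 0.2862, 0.147]
tcp_rot: [2.164, 2.278, -0.001]
ft_force: [-8.6, -2.5, 11.5]
grip_width: 0.306
```

```bash
python3 -m crank '[[0,0,0.8,0,0,0,0.39],[0,0,0.8,0,0,0,0.39]]'; python3 -m crank '[[0,0,0.8,0,0,0,0.39],[0,0,0.8,0,0,0,0.39]]'
```

```text
time_s: 31.8
position: [0.4797, 0.2862, 0.1314]
tcp_rot: [-2.16, -2.278, 0.011]
ft_force: [-4.4, -1.4, 6.0]
grip_width: 0.306
time_s: 32.05
position: [0.4766, 0.2861, 0.1156]
tcp_rot: [-2.158, -2.279, 0.017]
ft_force: [-4.2, -2.0, 8.6]
grip_width: 0.299
```

```bash
python3 -m crank '[[0,0.1,0.8,-0.5,0,0,0.39],[0,0.1,0.8,-0.5,0,0,0.39]]'; python3 -m crank '[[0,0.2,0.8,0,0,0,0.39],[0,0.2,0.6,0,0,0,0.39]]'; python3 look.py w23; python3 -c "
import cv2
from station import capture
im=capture('scene')[:,:,::-1]; cv2.imwrite('pics/s23.png',cv2.resize(im[150:350,340:540],None,fx=3,fy=3,interpolation=2))"
```

```text
time_s: 32.3
position: [0.4755, 0.286, 0.0998]
tcp_rot: [2.153, 2.277, -0.003]
ft_force: [-3.3, -1.4, 5.8]
grip_width: 0.303
time_s: 32.55
position: [0.4764, 0.2862, 0.0861]
tcp_rot: [2.151, 2.28, -0.008]
ft_force: [-3.4, -1.6, 9.8]
grip_width: 0.303
```

View pics/w23.png

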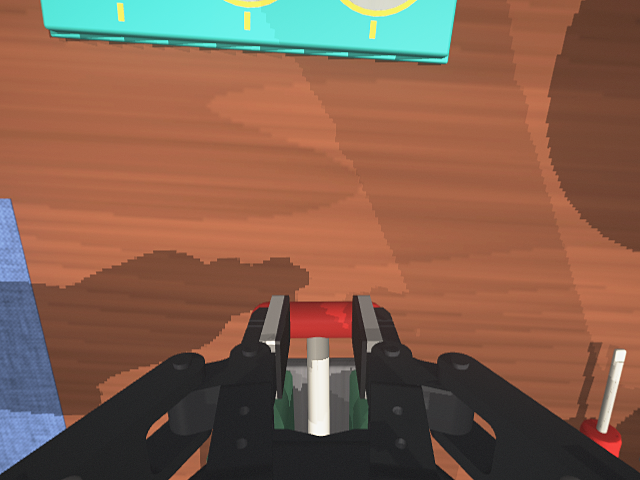

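View pics/s23.png

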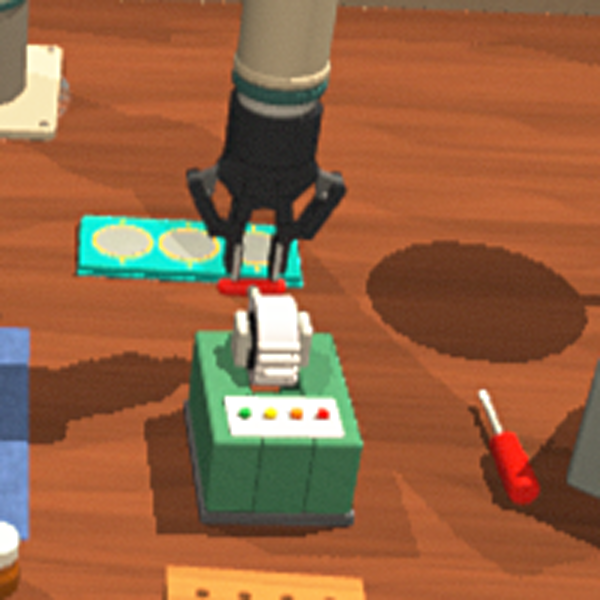

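```bash
python3 -m crank '[[0,0.4,0.5,0.3,0,0,0.39],[0,0.4,0.5,0.2,0,0,0.39]]'; python3 -m crank '[[0,0.4,0.4,0,0,0,0.39],[0,0.4,0.4,0,0,0,0.39]]'
```

```text
time_s: 32.9
position: [0.4807, 0.287, 0.0768]
tcp_rot: [-2.152, -2.286, 0.025]
ft_force: [-5.1, -1.8, 7.4]
grip_width: 0.302
time_s: 33.15
position: [0.4858, 0.2879, 0.0692]
tcp_rot: [-2.149, -2.287, 0.03]
ft_force: [-4.1, -1.6, 6.2]
grip_width: 0.304
```

```bash
python3 -m crank '[[0,0.1,0.5,0,0,0,0.39],[0,0.1,0.3,0,0,0,0.39]]'; python3 look.py w24
python3 - <<'E'
import cv2
from h import *
im=capture('scene')[:,:,::-1].copy(); cv2.imwrite('pics/s24.png',im); cv2.imwrite('pics/s24z.png',cv2.resize(im[200:300,390:490],None,fx=6,fy=6,interpolation=2))
s=env.state();print(s["position"],s["ft_force"])
E
```

```text
time_s: 33.4
position: [0.4883, 0.2883, 0.0624]
tcp_rot: [-2.15, -2.288, 0.028]
ft_force: [-1.7, -1.8, 8.5]
grip_width: 0.305
[0.48824518 0.28831581 0.06238146] [-1.65926896 -1.73883758  7.62351118]
```

View pics/w24.png

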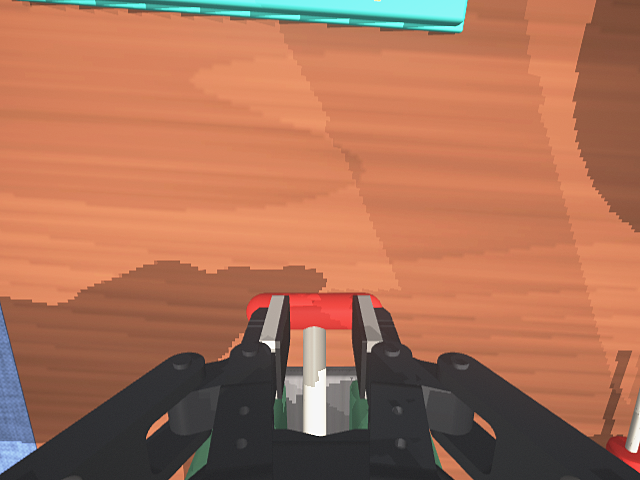

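View pics/s24z.png

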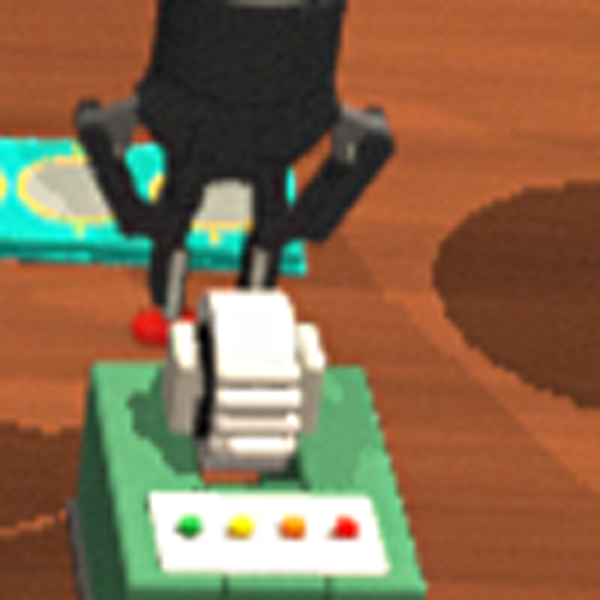

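Run:
```python
from h import *
ps=camera_params("scene"); pw=camera_params("wrist"); pw["extrinsics"]=np.load("w24.npy")
def red(im): 
    h=cv2.cvtColor(im,cv2.COLOR_BGR2HSV); return cv2.inRange(h,(0,170,90),(6,255,255))|cv2.inRange(h,(175,170,90),(180,255,255))
m=red(cv2.imread("pics/s24.png")); m[:240]=0;m[265:]=0;m[:,:405]=0;m[:,425:]=0; print("scene",cv2.boundingRect(m))
m=red(cv2.imread("pics/s23.png")); 
m=red(cv2.imread("pics/scene0.png")); m[:210]=0;m[240:]=0;m[:,:405]=0;m[:,450:]=0; print("scene rest",cv2.boundingRect(m))
m=red(cv2.imread("pics/w24.png")); m[:280]=0;m[340:]=0;m[:,:240]=0;m[:,400:]=0; print("wrist",cv2.boundingRect(m))
a=np.radians(2.9); d=np.array([-np.cos(a),-np.sin(a),0]); y=np.array([-np.sin(a),np.cos(a),0])
bar0=np.array([.4905,.2853,.145]); piv=bar0-d*.11*np.cos(.42); piv[2]=.1
print("piv",piv)
for q in (0,.56,.63,.70,.77,.84,.9,.98,1.05):
    t=.42-q; c=piv+d*.11*np.cos(t)+np.array([0,0,.11*np.sin(t)])
    print(q,c.round(3),"scene L",proj(ps,c-.03*y).round(1)[0],"c",proj(ps,c).round(1)[0],"wrist",proj(pw,[c-.03*y,c+.03*y]).round(1).tolist())
```

```text
scene (412, 251, 11, 7)
scene rest (415, 222, 24, 6)
wrist (246, 293, 136, 37)
piv [0.59081116 0.29038154 0.1       ]
0 [0.491 0.285 0.145] scene L [415.  224.6] c [427.  224.9] wrist [[161.6, 504.0], [446.6, 509.2]]
0.56 [0.482 0.285 0.085] scene L [412.5 242.4] c [424.2 242.7] wrist [[228.5, 325.8], [396.9, 328.4]]
0.63 [0.483 0.285 0.077] scene L [412.3 245.1] c [423.9 245.4] wrist [[233.6, 319.0], [392.9, 321.4]]
0.7 [0.485 0.285 0.07 ] scene L [412.1 247.9] c [423.7 248.2] wrist [[238.2, 314.1], [389.3, 316.4]]
0.77 [0.488 0.285 0.062] scene L [412.  250.7] c [423.5 251. ] wrist [[242.3, 311.1], [386.1, 313.2]]
0.84 [0.491 0.285 0.055] scene L [411.8 253.6] c [423.4 253.9] wrist [[246.0, 309.5], [383.1, 311.6]]
0.9 [0.493 0.285 0.049] scene L [411.7 256.1] c [423.3 256.4] wrist [[248.9, 309.3], [380.8, 311.3]]
0.98 [0.498 0.286 0.042] scene L [411.6 259.4] c [423.1 259.7] wrist [[252.3, 310.3], [378.0, 312.2]]
1.05 [0.502 0.286 0.035] scene L [411.5 262.3] c [423.1 262.6] wrist [[255.0, 312.3], [375.8, 314.1]]
```

Scene and wrist views agree on a dial value of about 0.84–0.85, which is the third click. I'll check that it holds steady and look over the whole bench.

Run:
```python
from h import *
for i in range(6):
    im=capture('top')[:,:,::-1].copy(); s=env.state(); print(round(s["time_s"],2),s["position"].round(4),s["ft_force"].round(1))
cv2.imwrite('pics/t25.png',im); im=capture('scene')[:,:,::-1].copy(); cv2.imwrite('pics/s25.png',im)
h=cv2.cvtColor(im,cv2.COLOR_BGR2HSV); m=cv2.inRange(h,(0,170,90),(6,255,255))|cv2.inRange(h,(175,170,90),(180,255,255));m[:240]=0;m[265:]=0;m[:,:405]=0;m[:,425:]=0; print("scene",cv2.boundingRect(m))
```

```text
33.55 [0.4882 0.2883 0.0625] [-1.9 -2.   8.8]
33.6 [0.4882 0.2883 0.0625] [-0.9 -1.4  7.7]
33.65 [0.4882 0.2883 0.0626] [-1.9 -1.5  9. ]
33.7 [0.4882 0.2883 0.0626] [-3.3 -2.2  9. ]
33.75 [0.4882 0.2883 0.0626] [-2.5 -2.7  7.9]
33.8 [0.4882 0.2883 0.0626] [-1.9 -2.4  8.1]
scene (412, 251, 11, 7)
```

View pics/t25.png

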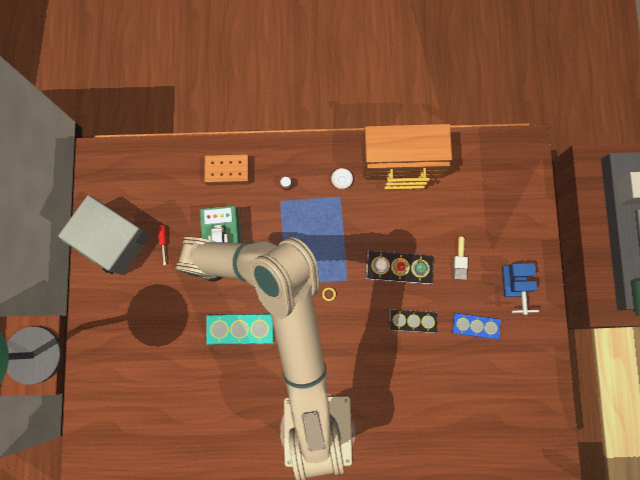

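View pics/s25.png

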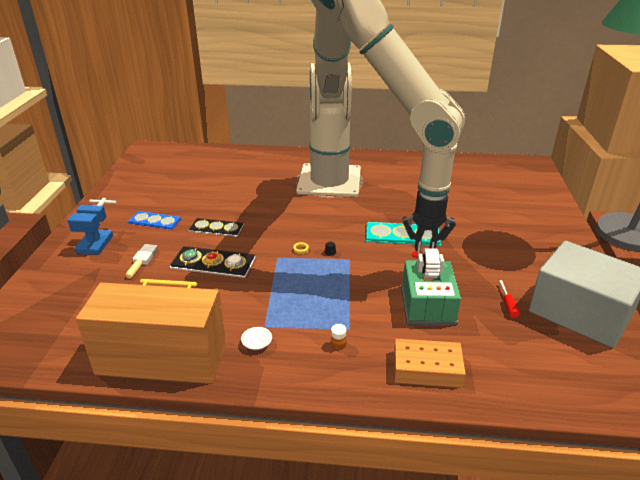

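The watches are on the tray at about (380–421, 266) in the top view, and the other items are unmoved. The bar is held steady at about 8–9 N, so I'm handing in.

```bash
python3 -c "
from station import env
print(env.sign_off()); print(env.state()['position'])"
```

```text
the job is handed in; nothing more can be done
None
the job is handed in; nothing more can be done
```

The three watch heads are face up in the rings of the larger black tray, and the dial's red crossbar is held down at the third click. I handed the job in at about 34 s of the 72 s allowed; no verdict was reported.

- **Watches:** The white one is in the first ring, the red in the middle and the green in the last. Each was lowered until the wrist felt light contact and then let go. The red and green measured within about 1 mm of their ring centres. The white head on the pale disc was too faint to measure afterwards. I placed it by the same method, and by eye it sits centred and in line with the ticks.
- **Dial:** I pressed the bar down only after all three watches were in place, with one finger either side of the lever. The scene and wrist cameras agreed on a dial value of about 0.84–0.85. Over the last 0.3 s before handing in, the arm held still within 0.1 mm, pushing about 8–9 N.
- **Rest of the bench:** Nothing else looked moved in the final top and scene pictures. The loupe is hidden by the arm from above but shows in its place in the scene picture. No check failed or disagreed.

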